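# Clear the soldering board: cases onto the roller lane, offcuts into the scrap tray

### The arm

A 6-joint arm with a two-finger parallel gripper is mounted at the origin on the work surface. World frame = base frame: x ahead of the robot, y to its left, z up, the work surface at z = 0. Lengths are in m, angles in rad, forces in N, time in s.
With the tool pointing down it reaches from about 0.25 to 0.85 m from the base axis. Payload 12.5 kg.
Tool frame: the origin (TCP) lies at the very end of the fingers, on their centre line; the grasp point (between the pads) lies 19 mm behind it (env.grasp_offset is the distance from the TCP to the grasp point, in m); z points along the fingers, y is the direction in which the jaws open and shut (so a half turn about z gives the same grasp; the last joint's range is limited). The gripper opens to 93 mm and grips with 3 to 60 N. Pads are 15 mm wide; open, the fingers measure 128 mm over their backs; the gripper's body (75 mm by 188 mm) begins 65 mm behind the grasp point.
Start: joints at [-1.242, 0.351, 1.652, -0, 1.139, -0.085], TCP at [0.221, -0.504, 0.219] pointing down, gripper open.
Joint ranges: [-2.75, 2.75], [-0.79, 2.1], [0.01, 2.65], [-1.57, 4.71], [0.07, 3.14], [-2.87, 2.87]. Speed limits (rad/s): [2.22, 2.22, 2.79, 3.14, 3.14, 3.14].

### API

Orientations are given as a rotation vector (axis times angle).
In Python, from workcell import env, optics, order gives the robot as it stands. The module is installed in compiled form; this text tells all that it offers.
- The arm moves only by the shell command python3 -m pendant 'ROWS' [FORCE]. ROWS is a JSON object of lists of equal length, an entry for each row: "delta_rot": the turn, a rotation vector about the tool's x, y, z in rad, a list of three; "delta_pos": the shift along the tool's x, y, z in m, a list of three; "gripper": the gripper's target within -1 to 1 (shut at 1, half-way at 0, fully open at -1). In form: {"delta_rot": [[wx, wy, wz], ...], "delta_pos": [[tx, ty, tz], ...], "gripper": [gripper, ...]}. A call has 1 to 20 rows; each row shifts and turns the commanded pose from where the row before left it, along the tool's axes as they then stand; what a row does not reach is not made up. A row lasts 1/8 s, in which the tool goes at most 62.5 mm and 10.7 degrees, less where a joint would pass 70% of its speed; a pose out of reach is approached as far as the arm can. A call is refused whole if a number of a shift passes 0.0625 or a number of a turn 0.188, either way. A call with a gripper value outside its range is refused whole. The fingers move at their own pace and stop on an object; FORCE is the grip in N (left out, the last holds). Time passes only in rows, so rows that do not move let the fingers close. It gives the time, the measured TCP pose, the force and the opening at its end, in the units of the state.
- env.sense(): the state, without advancing time (a new reading comes with each control period).
- optics.read_camera(name): name is "side" or "top" or "wrist"; returns a dict with "pixels" (480x640x3 uint8, red, green, blue), "range_z" (480x640 float32, m along the optical axis (not along the pixel's ray), 0 where there is no reading), "fx", "fy", "cx", "cy" (pixels), "R" (3x3) and "t" (3): a world point X has camera coordinates R X + t. Camera axes: x right, y down, z forward; pixel columns grow to the right and rows downward; lengths in m; the calibration is good to about 2 mm. The wrist camera is an equidistant fisheye: a pixel r from the principal point sees the ray r / f radians off the axis. A picture is of the moment at which its call begins.
- order.sign_off(): hands the job in, once; it reports no verdict.
Trained networks look in the newest picture that a camera, given by its name, has taken for a name from the list of things; names that differ only in an ending like _2 or _b are one class to them, and where a whole thing is asked for, a point or a joint stands for the part that bears it (a point fixed in the world has none). Each returns a list of dicts, best first, with "conf" (0 to 1); they miss things now and then, are a little off and sometimes report something else, mostly with a low value. They report only what shows in the picture. A call takes as long as a camera call.
- optics.silhouettes(camera, target): "mask" (480x640 bool, what is visible of it).
- optics.landmark_of(camera, target): "location" ([x, y, z] in m, in the coordinates of the camera as it stood for that picture, good to about 4 mm: a listed point, or the origin of a listed thing).
The state is a dict: "clock": time; "joint_positions": joint angles; "joint_vel": joint speeds; "effort": joint torques, N m; "position": TCP position; "tool_rot": TCP orientation; "force": force on the tool from outside, world axes, zero at the start; "torque": the same for the moment, N m; "grip_width": finger opening in m.
Only numpy, scipy, OpenCV 4.12 (cv2) and the standard library are available. Lean on these libraries where they do the work, as an engineer would, in place of code of your own. Each camera call takes 0.05 s, during which the arm holds its last target.

### The job

Clear the blue work board for the next shift. First put all the parts cases onto the roller lane, the red-lidded one ahead of the others, setting each lengthwise on the rollers (not dropping it) so that it rolls down to the stop or up against the case before it. Then take the scraper block, push all the sharp aluminium offcuts off the front edge of the board into the scrap tray without the gripper touching them, and put the scraper back upright in its rest; leave the other things on the bench where they are.

Things in the scene. Friction and masses are not known exactly. Their poses are not given: they have to be found in the camera images.
- case_red_mid (a point): Parts case, red lid, 0.28 kg: grey box 90 (x) x 60 (y) x 45 mm high, black handle bar on top along its x, 72 mm long, 20 mm wide (pinch across this from above), spanning 61 to 79 mm above the underside on two posts. Point: case centre, 39.5 mm above its underside; z up; both ends alike. Starts on the board, x roughly along the board's; open only about 45 mm, neighbours may be close.
- case_b_mid (a point): Parts case, yellow lid, 0.28 kg: grey box 90 (x) x 60 (y) x 45 mm high, black handle bar on top along its x, 72 mm long, 20 mm wide (pinch across this from above), spanning 61 to 79 mm above the underside on two posts. Point: case centre, 39.5 mm above its underside; z up; both ends alike. Starts on the board, x roughly along the board's; open only about 45 mm, neighbours may be close. May be absent.
- case_c_mid (a point): Parts case, yellow lid, 0.28 kg: grey box 90 (x) x 60 (y) x 45 mm high, black handle bar on top along its x, 72 mm long, 20 mm wide (pinch across this from above), spanning 61 to 79 mm above the underside on two posts. Point: case centre, 39.5 mm above its underside; z up; both ends alike. Starts on the board, x roughly along the board's; open only about 45 mm, neighbours may be close. May be absent.
- case_d_mid (a point): Parts case, yellow lid, 0.28 kg: grey box 90 (x) x 60 (y) x 45 mm high, black handle bar on top along its x, 72 mm long, 20 mm wide (pinch across this from above), spanning 61 to 79 mm above the underside on two posts. Point: case centre, 39.5 mm above its underside; z up; both ends alike. Starts on the board, x roughly along the board's; open only about 45 mm, neighbours may be close. May be absent.
- lane_bed: Sloping bed of the gravity roller lane (16 free steel rollers, 20 mm diameter). Origin on the plane of the roller tops, mid-width, at the high end, which is nearest the robot, 110 mm above the table. x runs down the lane (0.11 rad below level), y across, z square to the rollers. 74 mm clear between the rails, 14 mm high over the rollers. Face of the yellow stop plate, 42 mm high, at x = 420 mm.
- lane_load (a point): Loading place on the roller tops, at bed x = 85 mm, mid-width, axes as the bed's: set a case down centred over it, its length along the lane; there is room behind up to three others. Let go, it rolls down slowly, 0.1 to 0.3 m/s, taking up to 4 s. Against the stop a case's centre is at bed x = 375 mm, the next ones 90 mm higher up each; these last places are beyond some arms' reach.
- board_top (a point): Blue mat on the raised work board; centre of its upper face, 30 mm above the table; x to the back of the board (away from the tray), y along it, z up. Outside 250 (x) x 366 mm (y). A wooden rim 8 mm wide, 10 mm high edges the back (from x = 117 mm) and both sides (from y = 175 mm each side); the front edge, x = -125 mm, is open to the tray.
- tray_floor (a point): Steel scrap tray that stands against the open front edge of the board and is fixed to it; this point is the centre of its inner floor, 28 mm below the mat; axes as the board's. Inside 86 mm (x) x 362 mm (y), walls 20 mm high over the table (10 mm lower than the mat), so what is pushed over the front edge falls in.
- scraper_mid (a point): Wooden scraper block with rubber edges, 0.24 kg: base 36 mm (its x) x 140 mm (its y) x 22 mm high, with an upright grip rib 24 mm thick (x), 90 mm long (y), from 22 to 68 mm above the underside. This point is the centre, 34 mm above the underside; z up. Both long edges work alike. Starts standing in its rest, lengthwise along the rest's y.
- rest_floor (a point): Rest of the scraper: shallow black plastic tray, fixed; this point is the centre of its inner floor, 5 mm above the table; inside 56 mm (x) x 160 mm (y), rim 14 mm above the table.
- chip0_mid (a point): Sharp aluminium heat-sink offcut, bare metal bar 40 mm (its x) x 18 mm (y) x 6 mm (z), 12 g; this point is its centre. Starts lying flat on the front half of the mat.
- chip1_mid (a point): Sharp aluminium heat-sink offcut, bare metal bar 40 mm (its x) x 18 mm (y) x 6 mm (z), 12 g; this point is its centre. Starts lying flat on the front half of the mat. May be absent.
- chip2_mid (a point): Sharp aluminium heat-sink offcut, bare metal bar 40 mm (its x) x 18 mm (y) x 6 mm (z), 12 g; this point is its centre. Starts lying flat on the front half of the mat. May be absent.
- chip3_mid (a point): Sharp aluminium heat-sink offcut, bare metal bar 40 mm (its x) x 18 mm (y) x 6 mm (z), 12 g; this point is its centre. Starts lying flat on the front half of the mat. May be absent.
- spool: Bystander: upright spool of solder wire with blue flanges, 66 mm diameter, 66 mm high; origin at its underside.
- tip_cleaner: Bystander: round tin of brass curls, 70 mm diameter, 31 mm high; origin at its underside.
- screwdriver: Bystander: screwdriver 180 mm long with an orange handle; origin at its underside.
- flux: Bystander: amber flux bottle 44 mm diameter, 100 mm high; origin at its underside.
- meter: Bystander: yellow and black hand multimeter 150 x 78 x 43 mm lying flat; origin at its underside.

How it is judged:
On the way, in this order (a step that is already met when the one before it is completed fails the run):
1. all the cases are on the lane, red first, rolled down and at rest (y of case_red_mid in the frame of lane_bed between -0.02 and 0.02 m and z of case_red_mid in the frame of lane_bed between 0.032 and 0.047 m and angle between the z axis of each of case_red_mid, case_b_mid, case_c_mid, case_d_mid and the z axis of lane_bed, either way round below 0.1 rad and angle between the x axis of each of case_red_mid, case_b_mid, case_c_mid, case_d_mid and the x axis of lane_bed, either way round below 0.2 rad and linear speed of each of case_red, case_b, case_c, case_d below 0.03 m/s and x of case_red_mid in the frame of lane_bed between 0.363 and 0.387 m and y of case_b_mid in the frame of lane_bed between -0.02 and 0.02 m and z of case_b_mid in the frame of lane_bed between 0.032 and 0.047 m and (x of case_b_mid in the frame of lane_bed between 0.273 and 0.297 m or (x of case_b_mid in the frame of lane_bed between 0.183 and 0.207 m and x of case_c_mid in the frame of lane_bed between 0.273 and 0.297 m) or (x of case_b_mid in the frame of lane_bed between 0.183 and 0.207 m and x of case_d_mid in the frame of lane_bed between 0.273 and 0.297 m) or (x of case_b_mid in the frame of lane_bed between 0.093 and 0.117 m and x of case_c_mid in the frame of lane_bed between 0.183 and 0.207 m) or (x of case_b_mid in the frame of lane_bed between 0.093 and 0.117 m and x of case_d_mid in the frame of lane_bed between 0.183 and 0.207 m)) and y of case_c_mid in the frame of lane_bed between -0.02 and 0.02 m and z of case_c_mid in the frame of lane_bed between 0.032 and 0.047 m and (x of case_c_mid in the frame of lane_bed between 0.273 and 0.297 m or (x of case_c_mid in the frame of lane_bed between 0.183 and 0.207 m and x of case_b_mid in the frame of lane_bed between 0.273 and 0.297 m) or (x of case_c_mid in the frame of lane_bed between 0.183 and 0.207 m and x of case_d_mid in the frame of lane_bed between 0.273 and 0.297 m) or (x of case_c_mid in the frame of lane_bed between 0.093 and 0.117 m and x of case_b_mid in the frame of lane_bed between 0.183 and 0.207 m) or (x of case_c_mid in the frame of lane_bed between 0.093 and 0.117 m and x of case_d_mid in the frame of lane_bed between 0.183 and 0.207 m)) and y of case_d_mid in the frame of lane_bed between -0.02 and 0.02 m and z of case_d_mid in the frame of lane_bed between 0.032 and 0.047 m and (x of case_d_mid in the frame of lane_bed between 0.273 and 0.297 m or (x of case_d_mid in the frame of lane_bed between 0.183 and 0.207 m and x of case_b_mid in the frame of lane_bed between 0.273 and 0.297 m) or (x of case_d_mid in the frame of lane_bed between 0.183 and 0.207 m and x of case_c_mid in the frame of lane_bed between 0.273 and 0.297 m) or (x of case_d_mid in the frame of lane_bed between 0.093 and 0.117 m and x of case_b_mid in the frame of lane_bed between 0.183 and 0.207 m) or (x of case_d_mid in the frame of lane_bed between 0.093 and 0.117 m and x of case_c_mid in the frame of lane_bed between 0.183 and 0.207 m))), for 0.2 s.
2. the scraper block is held down on (or within a few mm of) the board (x of scraper_mid in the frame of board_top between -0.17 and 0.12 m and y of scraper_mid in the frame of board_top between -0.18 and 0.18 m and z of scraper_mid in the frame of board_top below 0.04 m and contact force between the fingers and scraper above 1 N), for 0.2 s.
At the end, for the whole second after the job is handed in: Red case within 12 mm of the lane's stop position, every other case behind it within 12 mm of its place in the queue, lengthwise (0.2 rad), flat on the rollers, at rest; every offcut in the scrap tray; scraper upright on the floor of its rest, centre within 16 mm (all of step 1 and x of chip0_mid in the frame of tray_floor between -0.046 and 0.046 m and y of chip0_mid in the frame of tray_floor between -0.183 and 0.183 m and z of each of chip0_mid, chip1_mid, chip2_mid, chip3_mid in the frame of tray_floor below 0.026 m and x of chip1_mid in the frame of tray_floor between -0.046 and 0.046 m and y of chip1_mid in the frame of tray_floor between -0.183 and 0.183 m and x of chip2_mid in the frame of tray_floor between -0.046 and 0.046 m and y of chip2_mid in the frame of tray_floor between -0.183 and 0.183 m and x of chip3_mid in the frame of tray_floor between -0.046 and 0.046 m and y of chip3_mid in the frame of tray_floor between -0.183 and 0.183 m and x of scraper_mid in the frame of rest_floor between -0.016 and 0.016 m and y of scraper_mid in the frame of rest_floor between -0.016 and 0.016 m and z of scraper_mid in the frame of rest_floor below 0.038 m and angle between scraper_mid's own z axis and vertical below 0.1 rad and linear speed of scraper below 0.03 m/s); the robot touches nothing.
It fails at once if a case is let go more than about 3 cm above the lane's rollers ((z of case_red_mid in the frame of lane_bed between 0.072 and 0.25 m and x of case_red_mid in the frame of lane_bed between -0.03 and 0.43 m and y of case_red_mid in the frame of lane_bed between -0.06 and 0.06 m and contact force between the fingers and case_red below 0.02 N) or (z of case_b_mid in the frame of lane_bed between 0.072 and 0.25 m and x of case_b_mid in the frame of lane_bed between -0.03 and 0.43 m and y of case_b_mid in the frame of lane_bed between -0.06 and 0.06 m and contact force between the fingers and case_b below 0.02 N) or (z of case_c_mid in the frame of lane_bed between 0.072 and 0.25 m and x of case_c_mid in the frame of lane_bed between -0.03 and 0.43 m and y of case_c_mid in the frame of lane_bed between -0.06 and 0.06 m and contact force between the fingers and case_c below 0.02 N) or (z of case_d_mid in the frame of lane_bed between 0.072 and 0.25 m and x of case_d_mid in the frame of lane_bed between -0.03 and 0.43 m and y of case_d_mid in the frame of lane_bed between -0.06 and 0.06 m and contact force between the fingers and case_d below 0.02 N)).
It fails at once if the gripper's fingers touch a sharp offcut (contact force between the fingers and chip0 above 0.5 N or contact force between the fingers and chip1 above 0.5 N or contact force between the fingers and chip2 above 0.5 N or contact force between the fingers and chip3 above 0.5 N).
It fails at once if a bystander (spool, tin, screwdriver, bottle, meter) is moved more than 3 cm (distance of any of spool, tip_cleaner, screwdriver, flux, meter from where it was at the start of the episode above 0.03 m).
Of case_b, case_c, case_d only 2 to 3 are there at a start; the rules pass over those that are not, and their reading is None.
Of chip1, chip2, chip3 only 2 to 3 are there at a start; the rules pass over those that are not, and their reading is None.
At some moment in a run one of case_red, case_b, case_c, case_d may be knocked a few centimetres aside while the robot is not near it.
It also fails if it takes over 208 s, if anything falls off the work surface, if the arm or the gripper's body presses on something with over 40 N, if the wrist force passes 120 N, or if a joint passes its speed limit or range.

## Working session

There is one attempt and no reset: what is moved stays moved. The work goes in short steps, Python scripts to look and compute and a shell command to move; the robot and the scene stay as the last step left them, time stands still between calls to the robot, and variables do not carry over. Pictures are saved under pics/ and viewed, and the job is handed in when it is done.

```bash
mkdir -p pics; ls; python3 - <<'E'
from workcell import env, optics, order
import cv2
print(env.sense()); print(env.grasp_offset)
for n in ["side","top","wrist"]:
    c=optics.read_camera(n)
    cv2.imwrite(f"pics/a_{n}.png",c["pixels"][:,:,::-1])
    print(n,c["fx"],c["fy"],c["cx"],c["cy"],c["R"],c["t"])
print(env.sense()["clock"])
E
```

```text
pics
{'clock': 0.0, 'joint_positions': array([-1.24160037e+00,  3.51269665e-01,  1.65244837e+00,  3.07564755e-06,
        1.13910100e+00, -8.45944085e-02]), 'joint_vel': array([-0.00100125, -0.00164557, -0.00112303, -0.00252829, -0.00036853,
       -0.00074916]), 'effort': array([ 9.51303207e-06, -4.97322893e+01, -2.85250533e+01,  6.99920696e-02,
        2.58226879e-02, -8.33938452e-05]), 'position': array([ 0.22105593, -0.50322903,  0.2180739 ]), 'tool_rot': array([-3.07340207e+00, -6.45101070e-01,  2.30568672e-04]), 'force': array([-0.06214154,  0.18411968, -0.14194352]), 'torque': array([-0.05174874,  0.00909921, -0.01302275]), 'grip_width': 0.09288895215598311}
0.0188
side 503.1170090006293 503.1170090006293 323.64149230087713 240.88212199564103 [[ 9.98345286e-01 -5.75038256e-02 -2.35666242e-05]
 [-2.78327068e-02 -4.82855261e-01 -8.75257755e-01]
 [ 5.03192900e-02  8.73810109e-01 -4.83656761e-01]] [-0.5436538   0.08084818  1.28961374]
top 467.8828911987012 467.8828911987012 313.10543396129793 235.6596076948557 [[ 0.01752684 -0.99976922 -0.01242206]
 [-0.98008421 -0.01472116 -0.19803593]
 [ 0.19780737  0.01564561 -0.98011604]] [-0.06004146  0.52841819  1.20646342]
wrist 371.64829954431775 371.64829954431775 315.0393827312179 242.9432052409358 [[ 0.40188028 -0.91569035 -0.0018527 ]
 [-0.87587391 -0.38499413  0.29090278]
 [-0.26709014 -0.11528535 -0.95675083]] [-0.54906594 -0.03387231  0.39201609]
0.15
```

View pics/a_top.png

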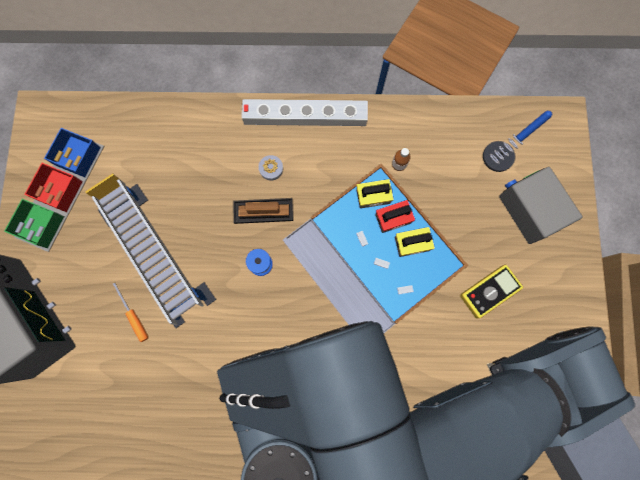

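View pics/a_side.png

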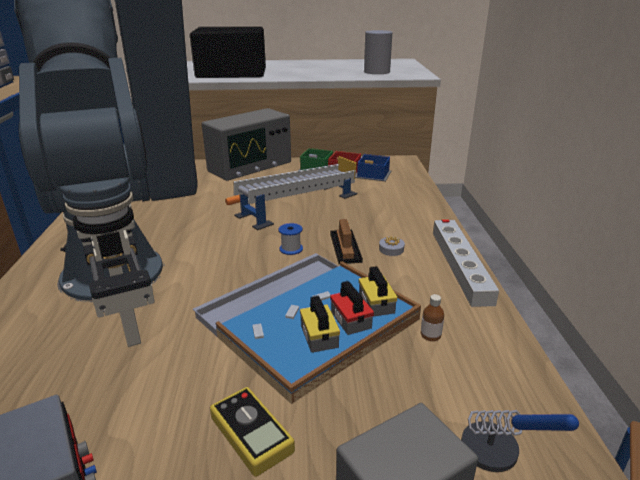

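View pics/a_wrist.png

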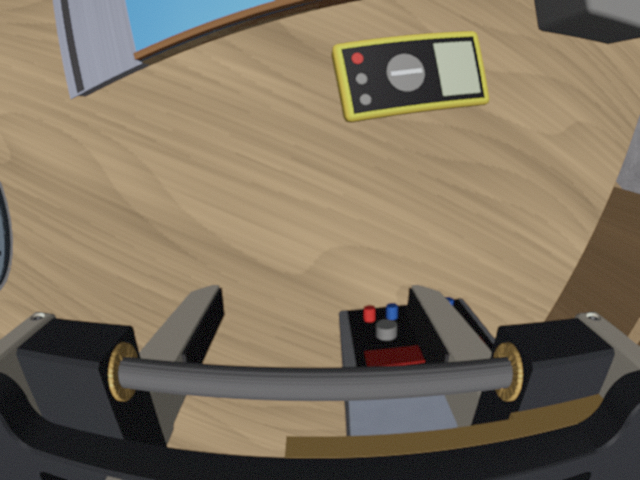

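```bash
cat > h.py <<'E'
from workcell import env, optics, order
import numpy as np, cv2
from scipy.spatial.transform import Rotation as Rn
def world(c,p): return c["R"].T@(np.asarray(p)-c["t"])
def pts(c,mask):
    z=c["range_z"]; v,u=np.nonzero(mask&(z>0)); d=z[v,u]
    P=np.stack([(u-c["cx"])/c["fx"]*d,(v-c["cy"])/c["fy"]*d,d],1)
    return (P-c["t"])@c["R"], v,u
def proj(c,X):
    X=np.atleast_2d(X); p=X@c["R"].T+c["t"]
    return np.stack([p[:,0]/p[:,2]*c["fx"]+c["cx"],p[:,1]/p[:,2]*c["fy"]+c["cy"]],1)
def yaw2(P):
    r=cv2.minAreaRect(P[:,:2].astype(np.float32)*1000); return r
E
python3 - <<'E'
from h import *
np.set_printoptions(precision=4,suppress=True)
C={n:optics.read_camera(n) for n in ["side","top"]}
for n in C:
    c=C[n]
    for t in ["case_red_mid","case_b_mid","lane_bed","lane_load","board_top","tray_floor","scraper_mid","rest_floor","chip0_mid","spool","tip_cleaner","screwdriver","flux","meter"]:
        for d in optics.landmark_of(n,t):
            if d["conf"]>.3: print(n,t,round(d["conf"],2),world(c,d["location"]))
for n in C:
    c=C[n]
    for t in ["case_red","case_b","scraper","chip0"]:
        for d in optics.silhouettes(n,t):
            if d["conf"]<.4: continue
            P,v,u=pts(c,d["mask"])
            print(n,t,round(d["conf"],2),d["mask"].sum(),P.mean(0),np.percentile(P[:,2],[2,98]),yaw2(P) )
            if "case" in t:
                B=P[P[:,2]>0.03+0.066]; print("   bar",len(B),np.median(B,0),yaw2(B))
            if t=="scraper":
                B=P[P[:,2]>0.06]; print("   rib",len(B),np.median(B,0),yaw2(B))
print(env.sense()["clock"])
E
```

```text
side case_red_mid 0.67 [ 0.5858 -0.2665  0.072 ]
side case_red_mid 0.4 [ 0.5262 -0.1861  0.0322]
side case_b_mid 0.55 [ 0.5134 -0.3193  0.0714]
side lane_bed 0.7 [0.3136 0.2618 0.1101]
side lane_load 0.83 [0.38   0.3116 0.1002]
side board_top 0.88 [ 0.5246 -0.2564  0.0312]
side tray_floor 0.58 [ 0.4123 -0.1211 -0.0013]
side scraper_mid 0.67 [0.6111 0.0903 0.0404]
side rest_floor 0.55 [0.6114 0.0887 0.0024]
side chip0_mid 0.42 [ 0.3928 -0.2976  0.0361]
side spool 0.8 [ 0.4589  0.0937 -0.0017]
side tip_cleaner 0.63 [0.7315 0.0807 0.0017]
side screwdriver 0.67 [ 0.3239  0.4443 -0.    ]
side flux 0.69 [ 0.7548 -0.2946 -0.0007]
side flux 0.67 [ 0.3945 -0.2957  0.0335]
side meter 0.87 [ 0.3922 -0.5282  0.0041]
side meter 0.54 [0.3791 0.3106 0.0997]
top case_red_mid 0.62 [ 0.5817 -0.27    0.073 ]
top case_b_mid 0.68 [ 0.5132 -0.3206  0.0645]
top case_b_mid 0.34 [ 0.3915 -0.5355 -0.0005]
top lane_bed 0.8 [0.3202 0.263  0.1098]
top lane_load 0.91 [0.3871 0.312  0.1014]
top lane_load 0.6 [0.3281 0.4425 0.0021]
top board_top 0.91 [ 0.5201 -0.2546  0.0302]
top tray_floor 0.61 [ 0.4126 -0.1193 -0.0024]
top scraper_mid 0.68 [0.6067 0.0861 0.0398]
top rest_floor 0.57 [0.6095 0.0932 0.0091]
top chip0_mid 0.5 [ 0.3947 -0.2988  0.0341]
top spool 0.88 [ 0.4576  0.094  -0.0018]
top spool 0.36 [0.3863 0.3087 0.102 ]
top tip_cleaner 0.66 [0.7343 0.0772 0.0014]
top screwdriver 0.81 [0.3281 0.4439 0.0004]
top flux 0.75 [ 0.7533 -0.2938  0.0014]
top meter 0.65 [ 0.389  -0.5314  0.0028]Traceback (most recent call last):
  File "<stdin>", line 12, in <module>
ValueError: it knows: board_top, case_b_mid, case_c_mid, case_d_mid, case_red_mid, chip0_mid, chip1_mid, chip2_mid, chip3_mid, flux, lane_bed, lane_load, meter, rest_floor, scraper_mid, screwdriver, spool, tip_cl
```

```bash
python3 - <<'E'
from h import *
np.set_printoptions(precision=4,suppress=True)
C={n:optics.read_camera(n) for n in ["side","top"]}
for n in C:
    c=C[n]
    for t in ["case_red_mid","case_b_mid","scraper_mid","chip0_mid"]:
        for d in optics.silhouettes(n,t):
            if d["conf"]<.3: continue
            P,v,u=pts(c,d["mask"])
            print(n,t,round(d["conf"],2),d["mask"].sum(),P.mean(0),np.percentile(P[:,2],[2,98]))
# bars by depth
full=np.ones((480,640),bool)
for n in C:
    c=C[n]; P,v,u=pts(c,full); rgb=c["pixels"][v,u].astype(int)
    inb=(np.hypot(P[:,0]-.52,P[:,1]+.255)<.24)
    m=inb&(P[:,2]>.03+.068)&(P[:,2]<.118)&(rgb.max(1)<80)
    im=np.zeros((480,640),np.uint8); im[v[m],u[m]]=1
    k,l,s,ce=cv2.connectedComponentsWithStats(im)
    for i in range(1,k):
        if s[i,4]<25: continue
        mm=m&(l[v,u]==i); B=P[mm]
        (cx,cy),(w,h),a=yaw2(B)
        bx=cv2.boxPoints(((cx,cy),(w,h),a)); e=bx[1]-bx[0]; f=bx[2]-bx[1]; e=e if np.linalg.norm(e)>np.linalg.norm(f) else f
        print(n,"bar",len(B),ce[i],cx,cy,sorted((w,h)),"yaw",np.degrees(np.arctan2(e[1],e[0])),"z",np.percentile(B[:,2],[5,50,95]))
    # scraper rib
    m=(np.hypot(P[:,0]-.61,P[:,1]-.09)<.1)&(P[:,2]>.064)
    B=P[m]; r=yaw2(B); print("rib",len(B),r,np.percentile(B[:,2],[50,95]))
    # chips: bright on mat
    m=inb&(P[:,2]>.028)&(P[:,2]<.045)&(rgb.min(1)>150)
    im=np.zeros((480,640),np.uint8); im[v[m],u[m]]=1
    k,l,s,ce=cv2.connectedComponentsWithStats(im)
    for i in range(1,k):
        if s[i,4]<25: continue
        B=P[m&(l[v,u]==i)]; r=yaw2(B); print("chip",len(B),ce[i],r,np.median(B[:,2]))
    # mat
    m=inb&(abs(P[:,2]-.03)<.006)&(rgb[:,2]>150)&(rgb[:,0]<100)
    B=P[m]; r=yaw2(B); print("mat",len(B),r,np.median(B[:,2])); print(cv2.boxPoints(r))
    # lane: points
    m=(P[:,2]>.06)&(P[:,2]<.13)&(P[:,1]>.2)&(P[:,1]<.65)&(P[:,0]<.72)&(P[:,0]>.25)
    B=P[m]; r=yaw2(B); print("lane",len(B),r); print(cv2.boxPoints(r))
print(env.sense()["clock"])
c=C["top"]; cv2.imwrite("pics/b.png",cv2.resize(c["pixels"][80:340,60:540,::-1],None,fx=1.66,fy=1.66,interpolation=cv2.INTER_CUBIC))
E
```

```text
side case_red_mid 0.81 1577 [ 0.584  -0.2866  0.0721] [0.0324 0.1109]
side case_red_mid 0.33 529 [0.6041 0.0635 0.044 ] [0.0131 0.0748]
side case_b_mid 0.73 1616 [ 0.5156 -0.3376  0.0733] [0.032 0.111]
side scraper_mid 0.55 520 [0.6039 0.062  0.0432] [0.0091 0.0748]
side chip0_mid 0.6 125 [ 0.3916 -0.301   0.0366] [0.0317 0.0393]
top case_red_mid 0.65 833 [ 0.5788 -0.2673  0.081 ] [0.0337 0.112 ]
top case_b_mid 0.56 848 [ 0.5119 -0.3158  0.0816] [0.0392 0.1119]
top scraper_mid 0.94 704 [0.6003 0.083  0.0455] [0.0098 0.0759]
top scraper_mid 0.45 879 [ 0.5118 -0.316   0.0803] [0.0331 0.1118]
top chip0_mid 0.49 95 [ 0.3911 -0.2978  0.0356] [0.0308 0.0404]
side bar 217 [377.7005 276.9631] 648.02392578125 -219.2008514404297 [18.573001861572266, 69.6214370727539] yaw -80.16453 z [0.0999 0.109  0.1119]
side bar 266 [351.5789 292.5038] 585.1111450195312 -272.667236328125 [19.991809844970703, 71.10491943359375] yaw -70.23553 z [0.0994 0.1089 0.1112]
side bar 262 [318.7405 308.374 ] 515.8735961914062 -323.117919921875 [19.115446090698242, 69.80904388427734] yaw -79.06523 z [0.1    0.1094 0.111
[... 1738 characters left out ...]
51 262.598] ((461.0168762207031, -236.7566375732422), (40.090301513671875, 18.677417755126953), 73.1630859375) 0.03535122276795222
chip 108 [405.    289.287] ((391.0537414550781, -298.6405334472656), (17.97989845275879, 39.83888244628906), 9.860344886779785) 0.03565671632791023
mat 3107 ((520.761474609375, -252.03213500976562), (349.6837158203125, 242.97225952148438), 38.8886833190918) 0.0298363602347459
[[ 308.4002 -267.2386]
 [ 460.9405 -456.3603]
 [ 733.1228 -236.8256]
 [ 580.5825  -47.704 ]]
lane 5697 ((452.7911682128906, 526.1634521484375), (546.4151611328125, 351.7335205078125), 37.23953628540039)
[[128.8616 500.842 ]
 [341.7127 220.8225]
 [776.7207 551.4849]
 [563.8696 831.5044]]
2.15
```

```bash
python3 - <<'E'
from h import *
np.set_printoptions(precision=4,suppress=True)
c=optics.read_camera("top")
cv2.imwrite("pics/lane.png",cv2.resize(c["pixels"][160:340,70:230,::-1],None,fx=3.3,fy=3.3,interpolation=cv2.INTER_CUBIC))
cv2.imwrite("pics/board.png",cv2.resize(c["pixels"][150:340,270:480,::-1],None,fx=3,fy=3,interpolation=cv2.INTER_CUBIC))
E
```

```text
(no output)
```

View pics/lane.png

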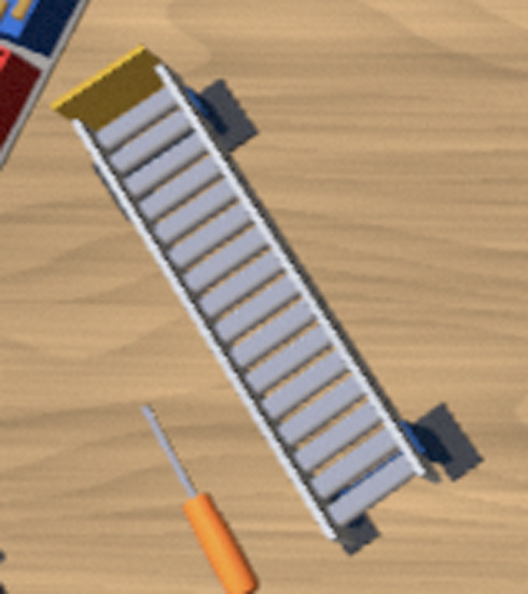

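View pics/board.png

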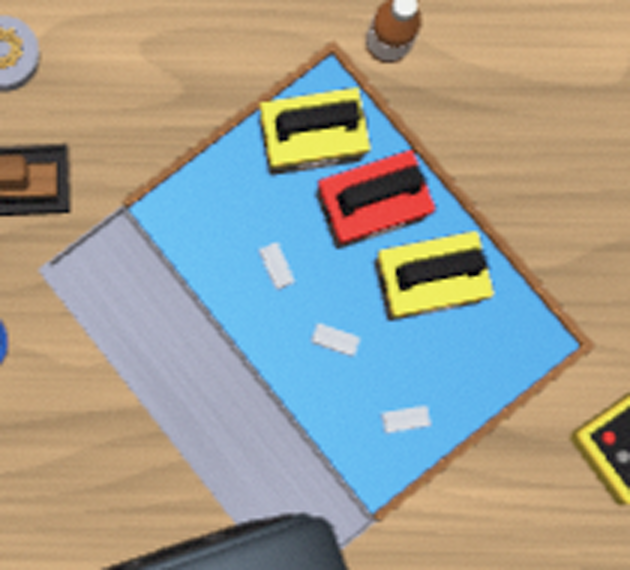

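```bash
python3 - <<'E'
from h import *
np.set_printoptions(precision=4,suppress=True)
for n in ["top","side"]:
    c=optics.read_camera(n); P,v,u=pts(c,np.ones((480,640),bool)); rgb=c["pixels"][v,u].astype(int)
    th=np.radians(37); d=np.array([np.cos(th),np.sin(th)]); nn=np.array([-d[1],d[0]])
    for it in range(4):
        q=P[:,:2]-[.317,.262]; s=q@d; w=q@nn
        m=(s>0.0)&(s<.41)&(abs(w)<.06)&(abs(P[:,2]-(.11+.012-s*np.tan(.11)))<.018)
        g=m&(rgb.max(1)-rgb.min(1)<40)
        if n=="top":
            # rails: highest points
            hgt=P[:,2]-(.11-s*np.tan(.11))
            rl=g&(hgt>.008)
        else: 
            hgt=P[:,2]-(.11-s*np.tan(.11)); rl=g&(hgt>.008)
        L=rl&(w>.015); Rr=rl&(w<-.015)
        fl=np.polyfit(s[L],w[L],1); fr=np.polyfit(s[Rr],w[Rr],1)
        print(n,L.sum(),Rr.sum(),"L",fl,"R",fr,"mid@0",(fl[1]+fr[1])/2,"sep",fl[1]-fr[1],"yaw",np.degrees(th), "rollerh",np.median(hgt[g&(abs(w)<.03)]))
        th+=np.arctan((fl[0]+fr[0])/2); d=np.array([np.cos(th),np.sin(th)]); nn=np.array([-d[1],d[0]])
    print("s range",np.percentile(s[g],[0.5,99.5]))
    s085=.085*np.cos(.11)
    q=P[:,:2]-[.317,.262]; s=q@d; w=q@nn
    mid=(fl[1]+fr[1])/2; print("lane origin-ish", np.array([.317,.262])+mid*nn)
    # stop plate: yellow
    y=(rgb[:,0]>150)&(rgb[:,2]<90)&(abs(w)<.06)&(s>.35)&(s<.5); print("stop s",np.percentile(s[y],[2,50,98]),"z",np.percentile(P[y,2],[2,98]))
    a=g&(abs(w)<.03); A=np.c_[s[a],np.ones(a.sum())]; print("plane",np.linalg.lstsq(A,P[a,2],rcond=None)[0])
    # camera pos
    print("rail height", np.percentile(hgt[rl],[50,95]))
w=optics.read_camera("wrist"); print("wristcam",-w["R"].T@w["t"], env.sense()["position"])
E
```

```text
top 425 400 L [0.003  0.0392] R [ 0.0034 -0.0408] mid@0 -0.0008036874760616076 sep 0.07995102593934805 yaw 37.0 rollerh -0.001381754592699791
top 425 400 L [-0.0002  0.0392] R [ 0.0002 -0.0408] mid@0 -0.0008038394724471515 sep 0.07995061145430643 yaw 37.18442483747222 rollerh -0.0013858803862163774
top 425 400 L [-0.0002  0.0392] R [ 0.0002 -0.0408] mid@0 -0.0008038395170125619 sep 0.079950611454185 yaw 37.18447746981588 rollerh -0.0013858784751375544
top 425 400 L [-0.0002  0.0392] R [ 0.0002 -0.0408] mid@0 -0.0008038395170252982 sep 0.07995061145418499 yaw 37.184477484836364 rollerh -0.0013858784745921643
s range [0.0061 0.4039]
lane origin-ish [0.3175 0.2614]
stop s [0.4188 0.4219 0.4846] z [-0.0017  0.1095]
plane [-0.1094  0.1084]
rail height [0.0138 0.0175]
side 278 275 L [0.0032 0.0383] R [ 0.0035 -0.0413] mid@0 -0.0014919167200602018 sep 0.07964658857966317 yaw 37.0 rollerh -0.0005738278587895662
side 279 274 L [-0.0001  0.0383] R [ 0.0002 -0.0413] mid@0 -0.0015015537768528868 sep 0.07966704716163817 yaw 37.18994272848286 rollerh -0.0005635639541339138
side 279 274 L [-0.0002  0.0383] R [ 0.0002 -0.0413] mid@0 -0.0015015578101176506 sep 0.0796670466955487 yaw 37.19206009777825 rollerh -0.0005634520424972755
side 279 274 L [-0.0002  0.0383] R [ 0.0002 -0.0413] mid@0 -0.0015015578125900653 sep 0.07966704669529637 yaw 37.19206139540611 rollerh -0.0005634519739292632
s range [0.0019 0.406 ]
lane origin-ish [0.3179 0.2608]
stop s [0.4209 0.4211 0.4212] z [0.1065 0.1074]
plane [-0.1097  0.109 ]
rail height [0.0127 0.0164]
wristcam [ 0.2957 -0.4707  0.3844] [ 0.2212 -0.5036  0.2186]
```

```bash
cat >> h.py <<'E'
def Rdown(psi,axis_tilt=0.):
    # tool x at yaw psi (deg), tilted nose-down along tool x by axis_tilt
    p=np.radians(psi); d=np.array([np.cos(p),np.sin(p),0])
    x=np.cos(axis_tilt)*d+np.array([0,0,-np.sin(axis_tilt)]); z=-(np.sin(axis_tilt)*d+np.array([0,0,np.cos(axis_tilt)]))
    return np.stack([x,np.cross(z,x),z],1)
def plan(pos,Rt):
    s=env.sense(); Rc=Rn.from_rotvec(s["tool_rot"]).as_matrix(); dp=np.asarray(pos)-s["position"]
    print("t",round(s["clock"],2),"pos",s["position"].round(4),"w",round(s["grip_width"],4),"F",s["force"].round(1))
    print("shift first (cur axes)",(Rc.T@dp).round(4),"dist",np.linalg.norm(dp).round(3))
    print("rot (tool)",Rn.from_matrix(Rc.T@Rt).as_rotvec().round(4)," shift after rot",(Rt.T@dp).round(4))
LO=np.array([.3177,.2611,.110]); LY=37.19
E
python3 -c "
from h import *
plan([.5845,-.271,.25],Rdown(110))"
```

```text
t 2.35 pos [ 0.2212 -0.5036  0.2186] w 0.0926 F [-0.2 -0.   0.2]
shift first (cur axes) [ 0.4262 -0.0668 -0.0314] dist 0.433
rot (tool) [-0.      0.     -1.5061]  shift after rot [ 0.0943  0.421  -0.0314]
```

```bash
python3 -m pendant '{"delta_rot":[[0,0,-0.1673],[0,0,-0.1673],[0,0,-0.1673],[0,0,-0.1673],[0,0,-0.1673],[0,0,-0.1673],[0,0,-0.1673],[0,0,-0.1673],[0,0,-0.1673],[0,0,0],[0,0,0],[0,0,0],[0,0,0],[0,0,0],[0,0,0],[0,0,0],[0,0,0],[0,0,0],[0,0,0]],"delta_pos":[[0,0,0],[0,0,0],[0,0,0],[0,0,0],[0,0,0],[0,0,0],[0,0,0],[0,0,0],[0,0,0],[0.0105,0.0468,-0.0035],[0.0105,0.0468,-0.0035],[0.0105,0.0468,-0.0035],[0.0105,0.0468,-0.0035],[0.0105,0.0468,-0.0035],[0.0105,0.0468,-0.0035],[0.0105,0.0468,-0.0035],[0.0105,0.0468,-0.0035],[0.0105,0.0468,-0.0035],[0,0,0]],"gripper":[0,0,0,0,0,0,0,0,0,0,0,0,0,0,0,0,0,0,0]}' 25; python3 - <<'E'
from h import *
plan([.5845,-.271,.25],Rdown(110))
for n in ["wrist","side"]:
    c=optics.read_camera(n); cv2.imwrite(f"pics/c_{n}.png",c["pixels"][:,:,::-1])
E
```

```text
clock: 4.72
position: [0.5867, -0.2689, 0.2499]
tool_rot: [1.798, 2.576, 0.001]
force: [-0.9, -0.3, 0.5]
grip_width: 0.0465
t 4.72 pos [ 0.5867 -0.2689  0.2499] w 0.0465 F [-0.9 -0.3  0.5]
shift first (cur axes) [-0.0012 -0.0028 -0.0001] dist 0.003
rot (tool) [ 0.0004 -0.      0.0028]  shift after rot [-0.0012 -0.0027 -0.0001]
```

View pics/c_wrist.png

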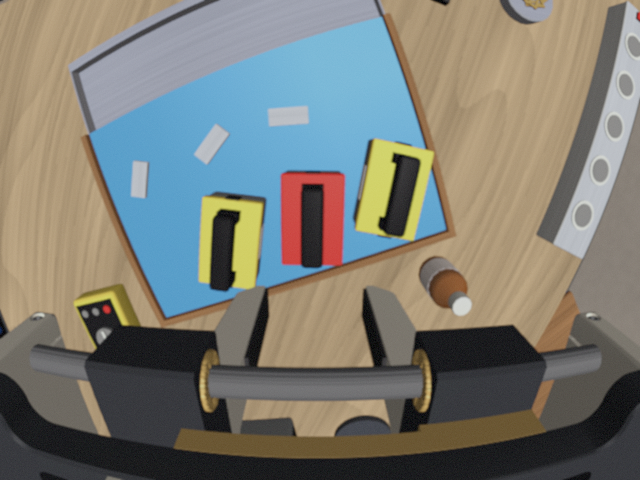

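```bash
cat >> h.py <<'E'
def wpts(c):
    v,u=np.mgrid[0:480,0:640]; dx=(u-c["cx"]);dy=(v-c["cy"]); r=np.hypot(dx,dy)+1e-9; th=r/c["fx"]
    z=c["range_z"]; ok=(z>0)&(th<1.4); k=np.tan(np.minimum(th,1.4))/r
    P=np.stack([dx*k*z,dy*k*z,z],-1)[ok]; return (P-c["t"])@c["R"], v[ok],u[ok]
def rects(P,v,u,m,mina=25):
    im=np.zeros((480,640),np.uint8); im[v[m],u[m]]=1
    k,l,s,ce=cv2.connectedComponentsWithStats(im); out=[]
    for i in range(1,k):
        if s[i,4]<mina: continue
        B=P[m&(l[v,u]==i)]; r=yaw2(B); bx=cv2.boxPoints(r); e=bx[1]-bx[0]; f=bx[2]-bx[1]
        e=e if np.linalg.norm(e)>np.linalg.norm(f) else f
        y=np.degrees(np.arctan2(e[1],e[0])); y=(y+90)%180-90
        out.append((np.round(r[0],1),np.round(sorted(r[1]),1),round(float(y),1),np.percentile(B[:,2],[5,50,95]).round(4),len(B),ce[i].round()))
    return out
def bars(n,show=True):
    c=optics.read_camera(n)
    P,v,u=wpts(c) if n=="wrist" else pts(c,np.ones((480,640),bool))
    rgb=c["pixels"][v,u].astype(int)
    m=(np.hypot(P[:,0]-.52,P[:,1]+.255)<.24)&(P[:,2]>.098)&(P[:,2]<.118)&(rgb.max(1)<80)
    for r in rects(P,v,u,m): print(n,*r)
    return c
E
python3 -c "
from h import *
for n in ['wrist','side','top']: bars(n)"
```

```text
wrist [ 646.1 -215.4] [18.3 69. ] -80.3 [0.1027 0.1083 0.1097] 1743 [404. 194.]
wrist [ 584.5 -268.5] [17.1 69.5] -70.2 [0.1068 0.1084 0.1096] 1590 [316. 225.]
wrist [ 515.9 -318.9] [18.8 69.7] -77.7 [0.1039 0.1082 0.1096] 1565 [225. 251.]
side [ 648.1 -219.5] [18.8 70.1] -80.5 [0.0993 0.109  0.1115] 215 [378. 277.]
side [ 585.5 -273.8] [19.1 69.2] -69.1 [0.0994 0.1088 0.1113] 263 [352. 292.]
side [ 516.  -323.6] [18.7 69.5] -77.4 [0.1004 0.1093 0.1114] 262 [319. 308.]
top [ 643.3 -196.9] [17.8 33.2] -83.4 [0.1028 0.1076 0.112 ] 78 [368. 190.]
```

```bash
python3 -m pendant '{"delta_rot":[[0,0,0.003],[0,0,0],[0,0,0],[0,0,0],[0,0,0],[0,0,0],[0,0,0],[0,0,0],[0,0,0],[0,0,0]],"delta_pos":[[-0.0005,-0.002,0.04],[0,0,0.04],[0,0,0.04],[0,0,0.03],[0,0,0.016],[0,0,0],[0,0,0],[0,0,0],[0,0,0],[0,0,0]],"gripper":[0,0,0,0,0,0,1,1,1,1]}' 25; python3 -c "
from h import *
plan([.5845,-.271,.084],Rdown(110))"
```

```text
clock: 6.22
position: [0.5834, -0.272, 0.0846]
tool_rot: [1.806, 2.57, 0.0]
force: [1.8, 0.1, 2.8]
grip_width: 0.0199
t 6.22 pos [ 0.5834 -0.272   0.0846] w 0.0199 F [1.8 0.1 2.8]
shift first (cur axes) [0.0006 0.0014 0.0006] dist 0.002
rot (tool) [ 0.0008  0.0007 -0.0033]  shift after rot [0.0006 0.0014 0.0006]
```

```bash
cat >> h.py <<'E'
Rl=Rdown(LY,.11); xb=Rl[:,0]; zb=-Rl[:,2]; yb=np.cross(zb,xb)
def load(h,x=.085): return LO+x*xb+h*zb
E
python3 -m pendant '{"delta_rot":[[0,0,0],[0,0,0],[0,0,0],[0,0,0],[0,0,0]],"delta_pos":[[0,0,-0.02],[0,0,-0.05],[0,0,-0.05],[0,0,-0.02],[0,0,0]],"gripper":[1,1,1,1,1]}' ; python3 -c "
from h import *
print(load(.054),load(.12)); plan(load(.12),Rdown(LY));plan(load(.12),Rl)"
```

```text
clock: 6.85
position: [0.5835, -0.2723, 0.2266]
tool_rot: [1.804, 2.568, 0.0]
force: [0.3, -0.1, -1.4]
grip_width: 0.0198
[0.38972723 0.31575183 0.15434247] [0.39549915 0.32013137 0.21994358]
t 6.85 pos [ 0.5835 -0.2723  0.2266] w 0.0198 F [ 0.3 -0.1 -1.4]
shift first (cur axes) [0.6211 0.0239 0.005 ] dist 0.622
rot (tool) [3.6000e-03 9.0000e-04 1.2674e+00]  shift after rot [ 0.2083 -0.5856  0.0066]
t 6.85 pos [ 0.5835 -0.2723  0.2266] w 0.0198 F [ 0.3 -0.1 -1.4]
shift first (cur axes) [0.6211 0.0239 0.005 ] dist 0.622
rot (tool) [ 0.0733 -0.094   1.2658]  shift after rot [ 0.2078 -0.5856 -0.0163]
```

```bash
python3 -m pendant '{"delta_rot":[[0,0,0],[0,0,0],[0,0,0],[0,0,0],[0,0,0],[0,0,0],[0,0,0],[0,0,0],[0,0,0],[0,0,0],[0,0,0],[0,0,0],[0,0,0],[0,0,0.1811],[0,0,0.1811],[0,0,0.1811],[0,0,0.1811],[0,0,0.1811],[0,0,0.1811],[0,0,0.1811]],"delta_pos":[[0.0478,0.0018,0.0004],[0.0478,0.0018,0.0004],[0.0478,0.0018,0.0004],[0.0478,0.0018,0.0004],[0.0478,0.0018,0.0004],[0.0478,0.0018,0.0004],[0.0478,0.0018,0.0004],[0.0478,0.0018,0.0004],[0.0478,0.0018,0.0004],[0.0478,0.0018,0.0004],[0.0478,0.0018,0.0004],[0.0478,0.0018,0.0004],[0.0478,0.0018,0.0004],[0,0,0],[0,0,0],[0,0,0],[0,0,0],[0,0,0],[0,0,0],[0,0,0]],"gripper":[1,1,1,1,1,1,1,1,1,1,1,1,1,1,1,1,1,1,1,1]}' ; python3 -c "
from h import *
plan(load(.08),Rl)"
```

```text
clock: 9.35
position: [0.3939, 0.3201, 0.2179]
tool_rot: [2.98, 0.992, -0.003]
force: [0.3, -0.6, -1.6]
grip_width: 0.0197
t 9.35 pos [0.3939 0.3201 0.2179] w 0.0197 F [ 0.3 -0.6 -1.6]
shift first (cur axes) [-0.003   0.001   0.0377] dist 0.038
rot (tool) [-0.0004 -0.1079 -0.0063]  shift after rot [0.0011 0.001  0.0379]
```

```bash
python3 -m pendant '{"delta_rot":[[0,-0.108,-0.006],[0,0,0],[0,0,0],[0,0,0]],"delta_pos":[[0,0,0],[0.001,0.001,0.02],[0,0,0.018],[0,0,0]],"gripper":[1,1,1,1]}' ; python3 - <<'E'
from h import *
plan(load(.054),Rl)
ims=[]
for n in ["side","wrist"]:
    c=optics.read_camera(n); ims.append(c["pixels"][:,:,::-1])
cv2.imwrite("pics/d.png",np.hstack([cv2.resize(ims[0][130:260,180:420],(400,300)),cv2.resize(ims[1],(400,300))]))
E
```

```text
clock: 9.85
position: [0.3915, 0.3172, 0.1794]
tool_rot: [2.937, 0.997, -0.165]
force: [-0.5, -0.2, -1.5]
grip_width: 0.0197
t 9.85 pos [0.3915 0.3172 0.1794] w 0.0197 F [-0.5 -0.2 -1.5]
shift first (cur axes) [0.0005 0.     0.0252] dist 0.025
rot (tool) [0.0001 0.0021 0.0057]  shift after rot [0.0005 0.     0.0252]
```

View pics/d.png

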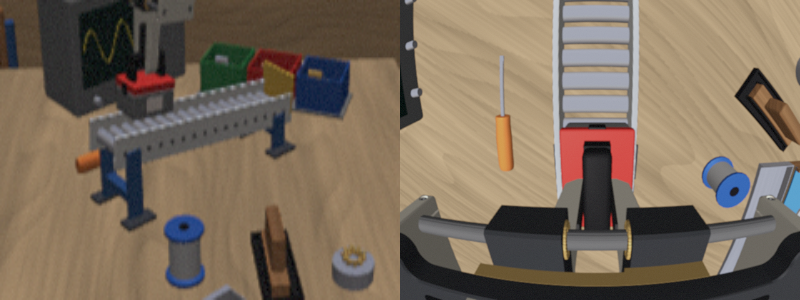

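```bash
python3 -m pendant '{"delta_rot":[[0,0,0.005],[0,0,0],[0,0,0]],"delta_pos":[[0,0,0.01],[0,0,0.011],[0,0,0]],"gripper":[1,1,1]}' ; python3 -c "
from h import *
plan(load(.0545),Rl)"
```

```text
clock: 10.32
position: [0.3903, 0.3162, 0.1593]
tool_rot: [2.94, 0.99, -0.161]
force: [0.2, -1.0, -2.6]
grip_width: 0.0195
t 10.32 pos [0.3903 0.3162 0.1593] w 0.0195 F [ 0.2 -1.  -2.6]
shift first (cur axes) [-0.0002 -0.      0.0045] dist 0.004
rot (tool) [ 0.0002 -0.0002  0.0007]  shift after rot [-0.0002 -0.      0.0045]
```

```bash
python3 -m pendant '{"delta_rot":[[0,0,0],[0,0,0],[0,0,0]],"delta_pos":[[0,0,0.002],[0,0,0.002],[0,0,0]],"gripper":[1,1,1]}' ; python3 -c "
from h import *
plan(load(.0545),Rl)"
```

```text
clock: 10.7
position: [0.3905, 0.3163, 0.1562]
tool_rot: [2.941, 0.991, -0.159]
force: [-0.7, -0.4, -0.9]
grip_width: 0.0199
t 10.7 pos [0.3905 0.3163 0.1562] w 0.0199 F [-0.7 -0.4 -0.9]
shift first (cur axes) [-0.0007 -0.      0.0014] dist 0.002
rot (tool) [ 0.0003 -0.002   0.0007]  shift after rot [-0.0007 -0.      0.0014]
```

```bash
python3 -m pendant '{"delta_rot":[[0,0,0],[0,0,0]],"delta_pos":[[0,0,0.002],[0,0,0]],"gripper":[1,1]}' ; python3 -c "
from h import *
plan(load(.0545),Rl)"
```

```text
clock: 10.95
position: [0.3905, 0.3163, 0.1543]
tool_rot: [2.941, 0.99, -0.158]
force: [-0.4, -0.1, -1.1]
grip_width: 0.0194
t 10.95 pos [0.3905 0.3163 0.1543] w 0.0194 F [-0.4 -0.1 -1.1]
shift first (cur axes) [-0.0009 -0.     -0.0004] dist 0.001
rot (tool) [ 0.0003 -0.0026  0.0006]  shift after rot [-0.0009 -0.     -0.0004]
```

```bash
python3 -m pendant '{"delta_rot":[[0,0,0],[0,0,0],[0,0,0],[0,0,0],[0,0,0],[0,0,0],[0,0,0],[0,0,0]],"delta_pos":[[0,0,0],[0,0,0],[0,0,0],[0,0,0],[0,0,0],[0,0,0],[0,0,0],[0,0,0]],"gripper":[0,0,0,0,0,0,0,0]}' ; python3 - <<'E'
from h import *
ims=[]
for n in ["side","wrist"]:
    c=optics.read_camera(n); ims.append(c["pixels"][:,:,::-1])
cv2.imwrite("pics/e.png",np.hstack([cv2.resize(ims[0][130:260,180:420],(400,300)),cv2.resize(ims[1],(400,300))]))
E
```

```text
clock: 11.95
position: [0.3903, 0.3161, 0.1542]
tool_rot: [2.941, 0.991, -0.159]
force: [0.6, 0.3, -1.0]
grip_width: 0.0466
```

View pics/e.png

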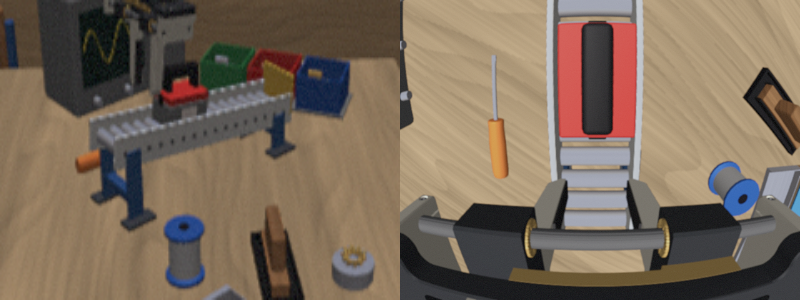

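```bash
python3 -m pendant '{"delta_rot":[[0,0,0],[0,0,0],[0,0.108,0],[0,0,0]],"delta_pos":[[0,0,-0.05],[0,0,-0.05],[0,0,0],[0,0,0]],"gripper":[0,0,0,0]}' ; python3 - <<'E'
from h import *
plan([.516,-.3205,.25],Rdown(102.5))
for n in ["side","top"]: bars(n)
E
```

```text
clock: 12.55
position: [0.3982, 0.3223, 0.2541]
tool_rot: [2.977, 1.003, 0.0]
force: [-0.1, -0.6, 0.8]
grip_width: 0.0463
t 12.55 pos [0.3982 0.3223 0.2541] w 0.0463 F [-0.1 -0.6  0.8]
shift first (cur axes) [-0.2951  0.583   0.0042] dist 0.653
rot (tool) [ 3.0000e-04 -0.0000e+00 -1.1392e+00]  shift after rot [-0.653  -0.0242  0.0041]
side [ 647.7 -218.1] [18.8 72.7] -79.0 [0.1003 0.109  0.1115] 218 [378. 277.]
side [ 516. -323.] [19.1 71.9] -77.3 [0.1008 0.1093 0.1118] 261 [319. 308.]
top [ 646.3 -214.3] [18.4 67.6] -80.6 [0.1001 0.1082 0.1124] 195 [376. 189.]
top [ 515.  -318.9] [18.7 69.1] -78.1 [0.1025 0.1086 0.1124] 197 [417. 239.]
```

```bash
python3 -m pendant '{"delta_rot":[[0,0,0],[0,0,0],[0,0,0],[0,0,0],[0,0,0],[0,0,0],[0,0,0],[0,0,0],[0,0,0],[0,0,0],[0,0,0],[0,0,0],[0,0,0],[0,0,-0.1627],[0,0,-0.1627],[0,0,-0.1627],[0,0,-0.1627],[0,0,-0.1627],[0,0,-0.1627],[0,0,-0.1627]],"delta_pos":[[-0.0227,0.0448,0.0003],[-0.0227,0.0448,0.0003],[-0.0227,0.0448,0.0003],[-0.0227,0.0448,0.0003],[-0.0227,0.0448,0.0003],[-0.0227,0.0448,0.0003],[-0.0227,0.0448,0.0003],[-0.0227,0.0448,0.0003],[-0.0227,0.0448,0.0003],[-0.0227,0.0448,0.0003],[-0.0227,0.0448,0.0003],[-0.0227,0.0448,0.0003],[-0.0227,0.0448,0.0003],[0,0,0],[0,0,0],[0,0,0],[0,0,0],[0,0,0],[0,0,0],[0,0,0]],"gripper":[0,0,0,0,0,0,0,0,0,0,0,0,0,0,0,0,0,0,0,0]}' ; python3 - <<'E'
from h import *
bars("wrist")
bars("side")
c=optics.read_camera("top");cv2.imwrite("pics/f.png",c["pixels"][80:400,60:540,::-1])
plan([.516,-.3205,.0845],Rdown(102.5))
E
```

```text
clock: 15.15
position: [0.5163, -0.3196, 0.2487]
tool_rot: [-1.958, -2.452, 0.0]
force: [0.2, -0.4, -0.9]
grip_width: 0.0468
wrist [ 644.7 -213.7] [17.  66.3] -79.2 [0.1002 0.1082 0.1098] 1458 [483. 149.]
wrist [ 515. -319.] [17.2 69.2] -76.8 [0.1066 0.1084 0.1096] 1632 [314. 227.]
side [ 648.2 -219.4] [18.9 69.7] -80.3 [0.0993 0.1093 0.1115] 218 [378. 277.]
side [ 515.8 -323.1] [18.4 70.9] -77.8 [0.1004 0.1092 0.1117] 260 [319. 308.]
t 15.3 pos [ 0.5163 -0.3196  0.2489] w 0.0466 F [ 0.4 -0.  -0.7]
shift first (cur axes) [-0.0011 -0.0002  0.1644] dist 0.164
rot (tool) [-0.0016 -0.0016 -0.0031]  shift after rot [-0.0008 -0.0005  0.1644]
```

View pics/f.png

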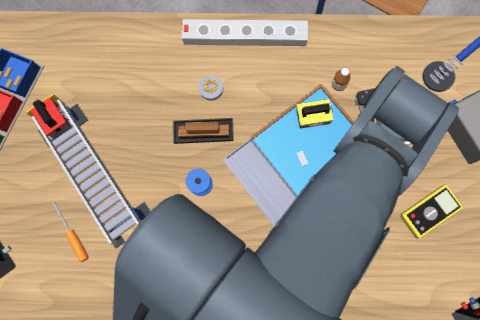

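```bash
python3 -m pendant '{"delta_rot":[[0,0,0],[0,0,0],[0,0,0],[0,0,0],[0,0,0],[0,0,0],[0,0,0],[0,0,0],[0,0,0],[0,0,0]],"delta_pos":[[-0.001,0,0.04],[0,0,0.04],[0,0,0.04],[0,0,0.03],[0,0,0.0145],[0,0,0],[0,0,0],[0,0,0],[0,0,0],[0,0,0]],"gripper":[0,0,0,0,0,0,1,1,1,1]}' 25; python3 -m pendant '{"delta_rot":[[0,0,0],[0,0,0],[0,0,0],[0,0,0],[0,0,0]],"delta_pos":[[0,0,-0.02],[0,0,-0.05],[0,0,-0.05],[0,0,-0.02],[0,0,0]],"gripper":[1,1,1,1,1]}' ; python3 -c "
from h import *
plan(load(.12),Rdown(LY))"
```

```text
clock: 16.55
position: [0.5165, -0.3207, 0.0858]
tool_rot: [1.966, 2.449, -0.0]
force: [-2.1, 0.1, 4.9]
grip_width: 0.0195
clock: 17.18
position: [0.5168, -0.3207, 0.2264]
tool_rot: [1.965, 2.448, 0.0]
force: [-0.3, 0.2, -4.5]
grip_width: 0.0199
t 17.18 pos [ 0.5168 -0.3207  0.2264] w 0.0199 F [-0.3  0.2 -4.5]
shift first (cur axes) [0.652  0.02   0.0053] dist 0.652
rot (tool) [2.4000e-03 7.0000e-04 1.1396e+00]  shift after rot [ 0.2907 -0.5839  0.0064]
```

```bash
python3 -m pendant '{"delta_rot":[[0,0,0],[0,0,0],[0,0,0],[0,0,0],[0,0,0],[0,0,0],[0,0,0],[0,0,0],[0,0,0],[0,0,0],[0,0,0],[0,0,0],[0,0,0],[0,0,0.1628],[0,0,0.1628],[0,0,0.1628],[0,0,0.1628],[0,0,0.1628],[0,0,0.1628],[0,0,0.1628]],"delta_pos":[[0.0501,0.0015,0.0002],[0.0501,0.0015,0.0002],[0.0501,0.0015,0.0002],[0.0501,0.0015,0.0002],[0.0501,0.0015,0.0002],[0.0501,0.0015,0.0002],[0.0501,0.0015,0.0002],[0.0501,0.0015,0.0002],[0.0501,0.0015,0.0002],[0.0501,0.0015,0.0002],[0.0501,0.0015,0.0002],[0.0501,0.0015,0.0002],[0.0501,0.0015,0.0002],[0,0,0],[0,0,0],[0,0,0],[0,0,0],[0,0,0],[0,0,0],[0,0,0]],"gripper":[1,1,1,1,1,1,1,1,1,1,1,1,1,1,1,1,1,1,1,1]}' ; python3 -m pendant '{"delta_rot":[[0,-0.11,0],[0,0,0]],"delta_pos":[[0,0,0],[0,0,0]],"gripper":[1,1]}';python3 -c "
from h import *
plan(load(.055),Rl)"
```

```text
clock: 19.68
position: [0.394, 0.3191, 0.2208]
tool_rot: [2.979, 0.993, -0.004]
force: [0.1, -0.7, -4.2]
grip_width: 0.0198
clock: 19.92
position: [0.3948, 0.3196, 0.2208]
tool_rot: [2.94, 0.989, -0.165]
force: [-0.0, -0.7, -3.9]
grip_width: 0.02
t 19.93 pos [0.3948 0.3196 0.2208] w 0.02 F [-0.  -0.7 -3.9]
shift first (cur axes) [0.0011 0.     0.0658] dist 0.066
rot (tool) [-0.      0.002   0.0002]  shift after rot [0.0009 0.     0.0658]
```

```bash
python3 -m pendant '{"delta_rot":[[0,0,0],[0,0,0],[0,0,0],[0,0,0],[0,0,0]],"delta_pos":[[0.001,0,0.02],[0,0,0.02],[0,0,0.02],[0,0,0.004],[0,0,0]],"gripper":[1,1,1,1,1]}' ; python3 - <<'E'
from h import *
plan(load(.055),Rl)
ims=[]
for n in ["side","wrist"]:
    c=optics.read_camera(n); ims.append(c["pixels"][:,:,::-1])
cv2.imwrite("pics/g.png",np.hstack([cv2.resize(ims[0][130:260,180:420],(400,300)),cv2.resize(ims[1],(400,300))]))
E
```

```text
clock: 20.55
position: [0.3899, 0.3159, 0.1589]
tool_rot: [2.94, 0.99, -0.161]
force: [1.1, 0.2, -3.3]
grip_width: 0.0198
t 20.55 pos [0.3899 0.3159 0.1589] w 0.0198 F [ 1.1  0.2 -3.3]
shift first (cur axes) [0.0003 0.     0.0036] dist 0.004
rot (tool) [ 0.0001 -0.0006  0.0002]  shift after rot [0.0003 0.     0.0036]
```

View pics/g.png

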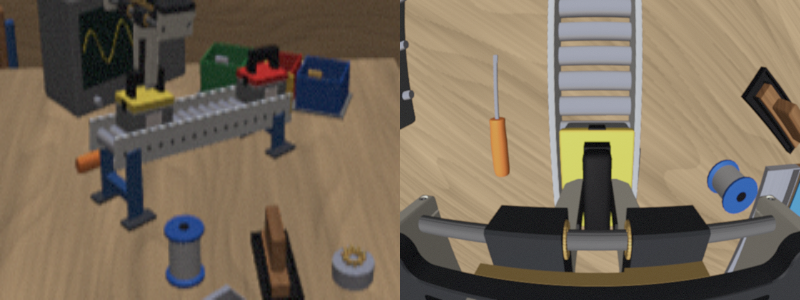

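Red is at the stop; the yellow case hangs centred between the rails (wrist view, column ~597). Lowering and releasing.

```bash
python3 -m pendant '{"delta_rot":[[0,0,0],[0,0,0],[0,0,0]],"delta_pos":[[0,0,0.002],[0,0,0.0015],[0,0,0]],"gripper":[1,1,1]}';  python3 -m pendant '{"delta_rot":[[0,0,0],[0,0,0],[0,0,0],[0,0,0],[0,0,0],[0,0,0],[0,0,0],[0,0,0]],"delta_pos":[[0,0,0],[0,0,0],[0,0,0],[0,0,0],[0,0,0],[0,0,0],[0,0,0],[0,0,0]],"gripper":[0,0,0,0,0,0,0,0]}'; python3 -m pendant '{"delta_rot":[[0,0,0],[0,0,0],[0,0.108,0],[0,0,0]],"delta_pos":[[0,0,-0.05],[0,0,-0.05],[0,0,0],[0,0,0]],"gripper":[0,0,0,0]}' ; python3 - <<'E'
from h import *
for n in ["side","top"]: bars(n)
plan([.647,-.2165,.25],Rdown(100))
c=optics.read_camera("wrist");cv2.imwrite("pics/i.png",c["pixels"][:,:,::-1])
E
```

```text
clock: 21.02
position: [0.3898, 0.3158, 0.1556]
tool_rot: [2.94, 0.989, -0.161]
force: [-0.0, 0.3, -1.3]
grip_width: 0.0199
clock: 22.02
position: [0.3896, 0.3157, 0.1554]
tool_rot: [2.94, 0.989, -0.162]
force: [0.3, 0.1, -0.3]
grip_width: 0.0466
clock: 22.52
position: [0.3977, 0.3219, 0.2553]
tool_rot: [2.977, 1.002, -0.003]
force: [0.1, -0.3, -0.8]
grip_width: 0.0462
side [ 647.4 -218. ] [18.5 71.8] -79.6 [0.0999 0.1092 0.1117] 221 [378. 277.]
top [ 647.2 -214.2] [19.3 68. ] -80.2 [0.1026 0.1082 0.1125] 191 [376. 189.]
t 22.62 pos [0.3981 0.3221 0.2545] w 0.0466 F [-0.3  0.5 -0.7]
shift first (cur axes) [-0.1272  0.5795  0.0052] dist 0.593
rot (tool) [-0.0024  0.0042 -1.0963]  shift after rot [-0.5737  0.1516  0.0045]
```

View pics/i.png

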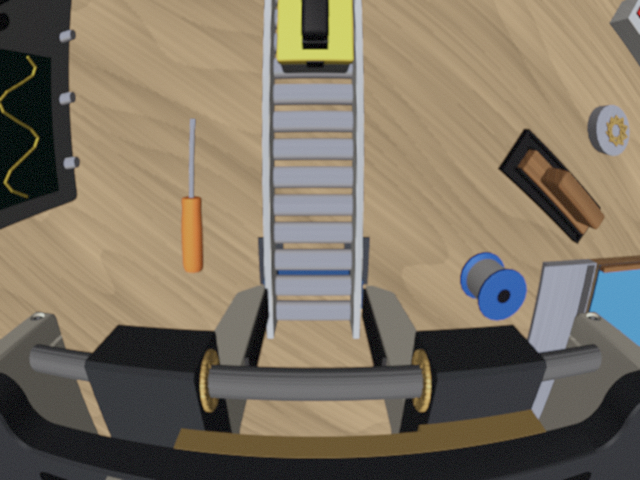

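Rolling. Now for the third case: shift 12 rows, turn 6 rows.

```bash
python3 -m pendant '{"delta_rot":[[0,0,0],[0,0,0],[0,0,0],[0,0,0],[0,0,0],[0,0,0],[0,0,0],[0,0,0],[0,0,0],[0,0,0],[0,0,0],[0,0,0],[0,0,-0.1827],[0,0,-0.1827],[0,0,-0.1827],[0,0,-0.1827],[0,0,-0.1827],[0,0,-0.1827],[0,0,0]],"delta_pos":[[-0.0106,0.0483,0.0004],[-0.0106,0.0483,0.0004],[-0.0106,0.0483,0.0004],[-0.0106,0.0483,0.0004],[-0.0106,0.0483,0.0004],[-0.0106,0.0483,0.0004],[-0.0106,0.0483,0.0004],[-0.0106,0.0483,0.0004],[-0.0106,0.0483,0.0004],[-0.0106,0.0483,0.0004],[-0.0106,0.0483,0.0004],[-0.0106,0.0483,0.0004],[0,0,0],[0,0,0],[0,0,0],[0,0,0],[0,0,0],[0,0,0],[0,0,0]],"gripper":[0,0,0,0,0,0,0,0,0,0,0,0,0,0,0,0,0,0,0]}' ; python3 - <<'E'
from h import *
bars("wrist")
bars("side")
c=optics.read_camera("top");cv2.imwrite("pics/j.png",c["pixels"][80:400,60:540,::-1])
plan([.647,-.2165,.085],Rdown(100))
E
```

```text
clock: 25.05
position: [0.6474, -0.2163, 0.2493]
tool_rot: [-2.019, -2.403, 0.004]
force: [0.6, 0.5, -0.7]
grip_width: 0.0462
wrist [ 647.3 -214.2] [17.5 69.3] -79.8 [0.1067 0.1083 0.1096] 1632 [316. 225.]
side [ 647.9 -219.5] [18.8 68.9] -80.4 [0.0991 0.1092 0.1117] 217 [378. 277.]
t 25.2 pos [ 0.6474 -0.2163  0.2498] w 0.0465 F [0.5 0.3 0.3]
shift first (cur axes) [-1.000e-04  1.000e-04  1.648e-01] dist 0.165
rot (tool) [-0.0028  0.0005 -0.0037]  shift after rot [-1.000e-04 -4.000e-04  1.648e-01]
```

View pics/j.png

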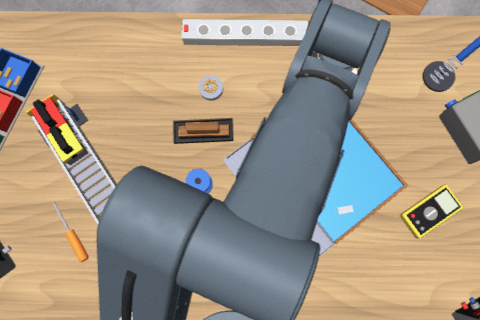

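```bash
python3 -m pendant '{"delta_rot":[[0,0,-0.003],[0,0,0],[0,0,0],[0,0,0],[0,0,0],[0,0,0],[0,0,0],[0,0,0],[0,0,0],[0,0,0]],"delta_pos":[[0,0,0.04],[0,0,0.04],[0,0,0.04],[0,0,0.03],[0,0,0.0145],[0,0,0],[0,0,0],[0,0,0],[0,0,0],[0,0,0]],"gripper":[0,0,0,0,0,0,1,1,1,1]}' 25; python3 -m pendant '{"delta_rot":[[0,0,0],[0,0,0],[0,0,0],[0,0,0],[0,0,0]],"delta_pos":[[0,0,-0.02],[0,0,-0.05],[0,0,-0.05],[0,0,-0.02],[0,0,0]],"gripper":[1,1,1,1,1]}' ; python3 -c "
from h import *
plan(load(.12),Rdown(LY))"
```

```text
clock: 26.45
position: [0.6475, -0.2166, 0.0865]
tool_rot: [2.015, 2.409, -0.003]
force: [1.0, 0.4, 2.5]
grip_width: 0.0197
clock: 27.08
position: [0.6479, -0.2165, 0.2284]
tool_rot: [2.014, 2.407, -0.001]
force: [0.4, 0.7, -2.5]
grip_width: 0.0197
t 27.07 pos [ 0.6479 -0.2165  0.2284] w 0.0197 F [ 0.4  0.7 -2.5]
shift first (cur axes) [ 0.5728 -0.1537  0.0066] dist 0.593
rot (tool) [0.0028 0.0019 1.0992]  shift after rot [ 0.1233 -0.5801  0.0085]
```

```bash
python3 -m pendant '{"delta_rot":[[0,0,0],[0,0,0],[0,0,0],[0,0,0],[0,0,0],[0,0,0],[0,0,0],[0,0,0],[0,0,0],[0,0,0],[0,0,0],[0,0,0],[0,0,0.1832],[0,0,0.1832],[0,0,0.1832],[0,0,0.1832],[0,0,0.1832],[0,0,0.1832],[0,-0.11,0],[0,0,0]],"delta_pos":[[0.0477,-0.0128,0.0003],[0.0477,-0.0128,0.0003],[0.0477,-0.0128,0.0003],[0.0477,-0.0128,0.0003],[0.0477,-0.0128,0.0003],[0.0477,-0.0128,0.0003],[0.0477,-0.0128,0.0003],[0.0477,-0.0128,0.0003],[0.0477,-0.0128,0.0003],[0.0477,-0.0128,0.0003],[0.0477,-0.0128,0.0003],[0.0477,-0.0128,0.0003],[0,0,0],[0,0,0],[0,0,0],[0,0,0],[0,0,0],[0,0,0],[0,0,0],[0,0,0]],"gripper":[1,1,1,1,1,1,1,1,1,1,1,1,1,1,1,1,1,1,1,1]}' ;python3 -c "
from h import *
plan(load(.056),Rl)"
```

```text
clock: 29.58
position: [0.3952, 0.32, 0.2207]
tool_rot: [2.939, 0.989, -0.167]
force: [0.3, -0.1, -1.9]
grip_width: 0.0198
t 29.57 pos [0.3952 0.32   0.2207] w 0.0198 F [ 0.3 -0.1 -1.9]
shift first (cur axes) [0.0006 0.0001 0.0647] dist 0.065
rot (tool) [0.0001 0.0034 0.0003]  shift after rot [0.0004 0.0001 0.0648]
```

```bash
python3 -m pendant '{"delta_rot":[[0,0.002,0],[0,0,0],[0,0,0],[0,0,0],[0,0,0]],"delta_pos":[[0.0005,0,0.02],[0,0,0.02],[0,0,0.02],[0,0,0.003],[0,0,0]],"gripper":[1,1,1,1,1]}' ; python3 - <<'E'
from h import *
plan(load(.056),Rl)
ims=[]
for n in ["side","wrist"]:
    c=optics.read_camera(n); ims.append(c["pixels"][:,:,::-1])
cv2.imwrite("pics/k.png",np.hstack([cv2.resize(ims[0][130:260,180:420],(400,300)),cv2.resize(ims[1],(400,300))]))
E
```

```text
clock: 30.2
position: [0.39, 0.316, 0.1595]
tool_rot: [2.94, 0.989, -0.16]
force: [0.1, -0.1, -1.0]
grip_width: 0.0196
t 30.2 pos [0.39   0.316  0.1595] w 0.0196 F [ 0.1 -0.1 -1. ]
shift first (cur axes) [0.0002 0.0001 0.0032] dist 0.003
rot (tool) [ 0.0002 -0.001   0.0001]  shift after rot [0.0002 0.0001 0.0032]
```

View pics/k.png

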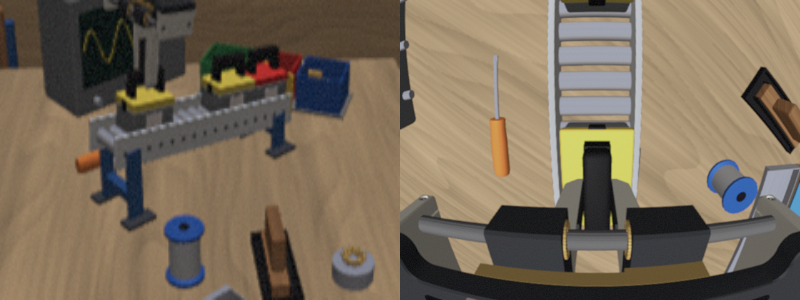

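```bash
python3 -m pendant '{"delta_rot":[[0,0,0],[0,0,0],[0,0,0]],"delta_pos":[[0,0,0.002],[0,0,0.0012],[0,0,0]],"gripper":[1,1,1]}';  python3 -m pendant '{"delta_rot":[[0,0,0],[0,0,0],[0,0,0],[0,0,0],[0,0,0],[0,0,0],[0,0,0],[0,0,0]],"delta_pos":[[0,0,0],[0,0,0],[0,0,0],[0,0,0],[0,0,0],[0,0,0],[0,0,0],[0,0,0]],"gripper":[0,0,0,0,0,0,0,0]}'; python3 -m pendant '{"delta_rot":[[0,0,0],[0,0,0],[0,0.108,0],[0,0,0]],"delta_pos":[[0,0,-0.05],[0,0,-0.05],[0,0,0],[0,0,0]],"gripper":[0,0,0,0]}' ; python3 - <<'E'
from h import *
c=optics.read_camera("wrist");cv2.imwrite("pics/l.png",c["pixels"][:,:,::-1])
# rest & scraper fit
for n in ["top","side","wrist"]:
    c=optics.read_camera(n); P,v,u=wpts(c) if n=="wrist" else pts(c,np.ones((480,640),bool)); rgb=c["pixels"][v,u].astype(int)
    near=np.hypot(P[:,0]-.607,P[:,1]-.087)<.11
    for lab,m in [("rib",near&(P[:,2]>.064)),("rim",near&(P[:,2]>.009)&(P[:,2]<.018)&(rgb.max(1)<70)),("base",near&(P[:,2]>.022)&(P[:,2]<.032)&(rgb.max(1)>70))]:
        for r in rects(P,v,u,m,15): print(n,lab,*r)
    ms=near&(P[:,2]>.006)&(P[:,2]<.02)&(rgb.max(1)<70)
    r=yaw2(P[ms]); print("rim all",r)
E
```

```text
clock: 30.68
position: [0.3899, 0.316, 0.1564]
tool_rot: [2.941, 0.989, -0.161]
force: [1.0, 0.2, 1.3]
grip_width: 0.0199
clock: 31.68
position: [0.3897, 0.3158, 0.1561]
tool_rot: [2.94, 0.989, -0.162]
force: [0.5, 0.3, -0.1]
grip_width: 0.0461
clock: 32.17
position: [0.3978, 0.322, 0.2559]
tool_rot: [2.977, 1.002, -0.003]
force: [1.1, 0.4, -0.4]
grip_width: 0.0463
top rib [605.3  87. ] [24.  86.9] -89.0 [0.0669 0.0716 0.076 ] 290 [262. 206.]
top rim [584.2 141.7] [ 46.9 101.1] 59.8 [0.0098 0.0135 0.0167] 77 [246. 218.]
top rim [582.1  38.5] [ 4.5 36.6] -88.6 [0.0102 0.0139 0.0161] 25 [281. 220.]
top base [707.5  74.4] [16.2 45.4] 84.2 [0.0223 0.0251 0.0283] 56 [270. 175.]
top base [606.6  88.6] [ 31.8 137.5] -87.6 [0.0226 0.0259 0.0306] 235 [264. 211.]
rim all ((607.8720092773438, 91.72396850585938), (63.602577209472656, 163.5263214111328), 3.4942474365234375)
side rib [606.7  85.2] [24.  90.1] -88.0 [0.0667 0.0724 0.0747] 154 [345. 227.]
side rim [609.1  91. ] [ 64.3 174. ] -86.3 [0.0096 0.0144 0.0169] 182 [346. 250.]
side rim [542.5   7.8] [ 8.4 45. ] -39.6 [0.0094 0.0129 0.0163] 29 [323. 260.]
side base [605.5  85.4] [ 30.  138.8] -85.6 [0.0229 0.0268 0.0294] 125 [345. 247.]
side base [707.8  75.7] [13.8 50.4] 80.7 [0.0228 0.0249 0.0273] 40 [382. 242.]
rim all ((592.0780029296875, 74.78166198730469), (177.82659912109375, 177.59507751464844), 35.26512145996094)
wrist rib [604.6  89.9] [24.6 90. ] -87.8 [0.0664 0.0709 0.0725] 1124 [580. 200.]
wrist rim [607.1  93.9] [ 63.6 167.8] -86.1 [0.0098 0.013  0.0147] 748 [536. 180.]
wrist rim [588.6  89.1] [  5.  139.9] -88.2 [0.0096 0.0138 0.0177] 173 [545. 199.]
wrist base [707.4  77.3] [18.1 51.3] 88.7 [0.0222 0.0234 0.0251] 251 [605. 141.]
wrist base [604.5  89.5] [ 30.5 140.4] -88.2 [0.0232 0.0252 0.0272] 827 [546. 183.]
rim all ((638.6142578125, 96.0646743774414), (126.79671478271484, 167.82000732421875), 3.925095319747925)
```

View pics/l.png

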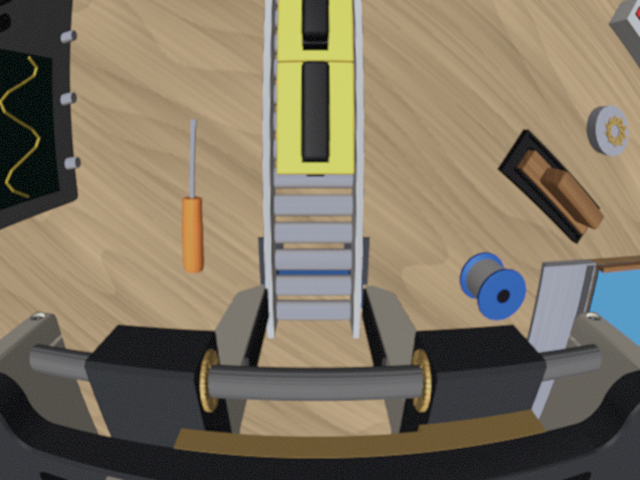

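```bash
cat >> h.py <<'E'
def queue(n):
    c=optics.read_camera(n); P,v,u=wpts(c) if n=="wrist" else pts(c,np.ones((480,640),bool)); rgb=c["pixels"][v,u].astype(int)
    Q=(P-LO)@np.stack([xb,yb,zb],1)
    near=(Q[:,0]>0)&(Q[:,0]<.45)&(abs(Q[:,1])<.05)
    for lab,m in [("bar",near&(Q[:,2]>.07)&(Q[:,2]<.09)&(rgb.max(1)<80)),("yel",near&(Q[:,2]>.04)&(Q[:,2]<.05)&(rgb[:,0]>150)&(rgb[:,1]>120)&(rgb[:,2]<120)),("red",near&(Q[:,2]>.04)&(Q[:,2]<.05)&(rgb[:,0]>130)&(rgb[:,1]<90))]:
        for r in rects(Q,v,u,m,20): print(n,lab,*r)
E
python3 -c "
from h import *
for n in ['side','top','wrist']: queue(n)
plan([.605,.0885,.20],Rdown(92))
"
```

```text
side bar [369.5  -4.5] [22.3 76.6] -0.9 [0.0705 0.0766 0.081 ] 79 [338. 152.]
side bar [281.2   0.6] [27.7 72.4] -2.2 [0.0708 0.077  0.0805] 88 [317. 155.]
side bar [191.6  -4.4] [23.5 72.5] -4.2 [0.071  0.0775 0.0806] 93 [295. 158.]
side yel [234.7  -2.4] [ 62.8 178.7] 0.4 [0.0443 0.046  0.0477] 209 [305. 166.]
side red [374.5 -13.3] [54.9 99.2] 26.7 [0.0434 0.0459 0.0481] 87 [339. 161.]
top bar [370.3  -2.2] [19.1 72. ] 0.2 [0.0735 0.0783 0.0825] 197 [102. 191.]
top bar [281.3  -1.9] [20.3 71.8] 1.3 [0.0738 0.0785 0.0827] 206 [119. 218.]
top bar [216.7  -2.5] [17.7 18.8] 82.2 [0.0753 0.0792 0.0824] 45 [131. 237.]
top yel [275.6 -18.2] [ 28.3 103.8] -4.2 [0.0416 0.0453 0.0486] 302 [131. 219.]
top yel [310.4  18.1] [ 5.8 32.3] 11.9 [0.0422 0.046  0.0479] 22 [112. 216.]
top red [372.5 -17.6] [28.2 90.5] -0.8 [0.0417 0.0449 0.0482] 262 [114. 192.]
top red [371.5  22.2] [16.3 88.3] 3.2 [0.0415 0.0452 0.0485] 145 [101. 201.]
wrist bar [259.9   0.7] [17.6 29.8] -0.1 [0.0745 0.0779 0.0793] 1011 [315.  19.]
wrist bar [190.8   0.4] [17.7 70.1] -0.1 [0.0765 0.0781 0.0793] 2680 [315. 112.]
wrist yel [219.6   0.4] [ 60.  145.8] 0.1 [0.043  0.0443 0.0455] 8958 [315.  89.]
t 32.52 pos [0.3985 0.3225 0.255 ] w 0.0464 F [ 0.5 -0.5  0.2]
shift first (cur axes) [0.0233 0.3113 0.0549] dist 0.317
rot (tool) [-0.0016  0.0034 -0.9566]  shift after rot [-0.2411  0.1982  0.055 ]
```

```bash
python3 -m pendant '{"delta_rot":[[0,0,0],[0,0,0],[0,0,0],[0,0,0],[0,0,0],[0,0,0],[0,0,0],[0,0,-0.1594],[0,0,-0.1594],[0,0,-0.1594],[0,0,-0.1594],[0,0,-0.1594],[0,0,-0.1594],[0,0,0]],"delta_pos":[[0.0033,0.0445,0.0079],[0.0033,0.0445,0.0079],[0.0033,0.0445,0.0079],[0.0033,0.0445,0.0079],[0.0033,0.0445,0.0079],[0.0033,0.0445,0.0079],[0.0033,0.0445,0.0079],[0,0,0],[0,0,0],[0,0,0],[0,0,0],[0,0,0],[0,0,0],[0,0,0]],"gripper":[0,0,0,0,0,0,0,0,0,0,0,0,0,0]}'; python3 - <<'E'
from h import *
c=optics.read_camera("wrist"); P,v,u=wpts(c); rgb=c["pixels"][v,u].astype(int)
near=np.hypot(P[:,0]-.607,P[:,1]-.087)<.11
for lab,m in [("rib",near&(P[:,2]>.064)&(P[:,2]<.08)),("rim",near&(P[:,2]>.009)&(P[:,2]<.018)&(rgb.max(1)<70)),("base",near&(P[:,2]>.022)&(P[:,2]<.032)&(rgb.max(1)>70))]:
    for r in rects(P,v,u,m,30): print(lab,*r)
cv2.imwrite("pics/m.png",c["pixels"][:,:,::-1])
for n in ["side","top"]: queue(n)
plan([.605,.0885,.04],Rdown(92))
E
```

```text
clock: 34.28
position: [0.605, 0.0882, 0.1998]
tool_rot: [-2.183, -2.258, 0.004]
force: [-0.7, 0.1, -0.3]
grip_width: 0.0469
rib [605.2  89.8] [23.9 88. ] -87.4 [0.0678 0.0712 0.0726] 2941 [316. 228.]
rim [608.1  91.8] [ 61.5 165.5] -86.5 [0.0113 0.0135 0.0148] 1328 [319. 212.]
base [605.1  89.2] [ 29.5 139.2] -87.5 [0.0239 0.0254 0.0267] 1395 [315. 190.]
base [708.1  76.8] [16.2 53. ] 84.1 [0.0223 0.0235 0.0253] 614 [421. 235.]
side bar [385.5  -6.3] [15.8 54.2] 12.3 [0.0712 0.0757 0.0798] 34 [342. 152.]
side bar [277.4  -2.6] [24.9 70. ] -3.1 [0.0704 0.0768 0.081 ] 75 [317. 155.]
side bar [192.8  -2.9] [22.  73.6] -0.4 [0.0707 0.077  0.0808] 95 [295. 158.]
side yel [234.8  -3.8] [ 64.1 174.5] 0.6 [0.0441 0.0459 0.0477] 206 [305. 166.]
side red [394.6 -10.1] [44.7 81.5] 52.8 [0.0436 0.0463 0.0483] 56 [342. 161.]
top bar [370.4  -2. ] [19.7 71.8] 0.7 [0.0741 0.0788 0.0824] 194 [102. 191.]
top bar [281.1  -1.2] [19.7 72.5] -1.1 [0.0746 0.0785 0.0817] 204 [119. 218.]
top bar [190.1  -1.5] [19.6 71.2] -0.5 [0.0735 0.0784 0.0824] 216 [136. 245.]
top yel [237.4  -0.8] [ 60.1 182.1] -0.1 [0.0417 0.045  0.0485] 948 [135. 236.]
top red [370.5 -18.9] [27.1 89.9] -3.4 [0.0419 0.0451 0.0482] 260 [114. 192.]
top red [370.4  20.4] [16.8 87.3] 0.7 [0.0422 0.0451 0.0481] 141 [101. 201.]
t 34.42 pos [0.605  0.0882 0.2   ] w 0.0464 F [-0.  -0.6 -0.1]
shift first (cur axes) [0.0005 0.0003 0.16  ] dist 0.16
rot (tool) [-0.0019  0.0013 -0.0034]  shift after rot [ 0.0003 -0.      0.16  ]
```

View pics/m.png

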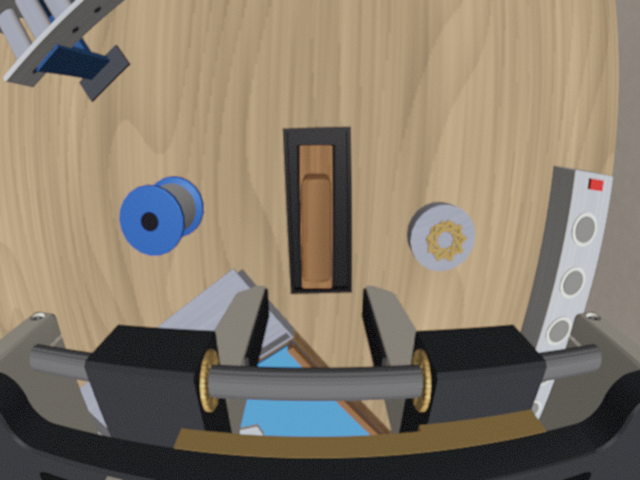

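```bash
python3 -m pendant '{"delta_rot":[[0,0,-0.01],[0,0,0],[0,0,0],[0,0,0],[0,0,0],[0,0,0],[0,0,0],[0,0,0],[0,0,0],[0,0,0]],"delta_pos":[[0.0015,0,0.04],[0,0,0.04],[0,0,0.04],[0,0,0.03],[0,0,0.01],[0,0,0],[0,0,0],[0,0,0],[0,0,0],[0,0,0]],"gripper":[0,0,0,0,0,0,1,1,1,1]}' 40;python3 -c "
from h import *
plan([.605,.0885,.04],Rdown(92))"
```

```text
clock: 35.67
position: [0.6051, 0.0895, 0.0409]
tool_rot: [2.171, 2.27, -0.002]
force: [-1.0, -0.1, 6.5]
grip_width: 0.0234
t 35.67 pos [0.6051 0.0895 0.0409] w 0.0234 F [-1.  -0.1  6.5]
shift first (cur axes) [-0.001  -0.0002  0.0009] dist 0.001
rot (tool) [-0.0004  0.0013  0.0098]  shift after rot [-0.001  -0.0002  0.0009]
```

```bash
cat >> h.py <<'E'
BY=38.87; by=np.array([np.cos(np.radians(BY)),np.sin(np.radians(BY))]); bx=np.array([by[1],-by[0]]); BC=np.array([.5205,-.253])
def bw(x,y,z): 
    p=BC+x*bx+y*by; return np.array([p[0],p[1],z])
def tob(P): q=np.asarray(P)[...,:2]-BC; return np.stack([q@bx,q@by],-1)
GO=.0359
def chips(n):
    c=optics.read_camera(n); P,v,u=wpts(c) if n=="wrist" else pts(c,np.ones((480,640),bool)); rgb=c["pixels"][v,u].astype(int)
    b=tob(P); m=(abs(b[:,0])<.124)&(abs(b[:,1])<.174)&(P[:,2]>.028)&(P[:,2]<.045)&(rgb.min(1)>135)&(rgb.max(1)-rgb.min(1)<45)
    for r in rects(P,v,u,m,15): print(n,"chip board xy",tob(np.array(r[0])/1000).round(4),r[1],"relyaw",r[2]-BY,r[3],r[4],r[5])
    return c
E
python3 -m pendant '{"delta_rot":[[0,0,0],[0,0,0],[0,0,0],[0,0,0],[0,0,0]],"delta_pos":[[0,0,-0.02],[0,0,-0.05],[0,0,-0.05],[0,0,-0.02],[0,0,0]],"gripper":[1,1,1,1,1]}' ; python3 -c "
from h import *
plan(bw(.02,.075,.13),Rdown(BY)); chips('top'); chips('side'); chips('wrist')"
```

```text
clock: 36.3
position: [0.6055, 0.0897, 0.1823]
tool_rot: [2.17, 2.269, 0.001]
force: [0.5, 0.3, -3.7]
grip_width: 0.0242
t 36.3 pos [0.6055 0.0897 0.1823] w 0.0242 F [ 0.5  0.3 -3.7]
shift first (cur axes) [-0.3102 -0.028   0.0527] dist 0.316
rot (tool) [2.100e-03 4.000e-04 9.371e-01]  shift after rot [-0.2063  0.2335  0.0523]
top chip board xy [-0.0493  0.0488] [17.6 38.3] relyaw -15.069999999999997 [0.0309 0.0355 0.0398] 92 [362. 238.]
top chip board xy [-0.05   -0.0356] [17.8 38.7] relyaw 32.73 [0.031  0.0363 0.0389] 95 [381. 263.]
top chip board xy [-0.0462 -0.1288] [16.5 38.1] relyaw -118.87 [0.0322 0.0357 0.0389] 91 [405. 289.]
side chip board xy [-0.0485  0.0491] [19.3 37.3] relyaw -15.769999999999996 [0.0355 0.0373 0.0389] 77 [321. 295.]
side chip board xy [-0.0487 -0.0356] [17.5 43.2] relyaw 35.03000000000001 [0.0348 0.037  0.0389] 85 [292. 310.]
side chip board xy [-0.0462 -0.1283] [16.8 42.2] relyaw -117.37 [0.0354 0.0372 0.0391] 102 [258. 330.]
```

```bash
python3 -m pendant '{"delta_rot":[[0,0,0],[0,0,0],[0,0,0],[0,0,0],[0,0,0],[0,0,0],[0,0,0],[0,0,0.1562],[0,0,0.1562],[0,0,0.1562],[0,0,0.1562],[0,0,0.1562],[0,0,0.1562],[0,0,0]],"delta_pos":[[-0.0443,-0.004,0],[-0.0443,-0.004,0],[-0.0443,-0.004,0],[-0.0443,-0.004,0],[-0.0443,-0.004,0],[-0.0443,-0.004,0],[-0.0443,-0.004,0],[0,0,0],[0,0,0],[0,0,0],[0,0,0],[0,0,0],[0,0,0],[0,0,0.05]],"gripper":[1,1,1,1,1,1,1,1,1,1,1,1,1,1]}'; python3 - <<'E'
from h import *
c=chips("wrist"); cv2.imwrite("pics/n.png",c["pixels"][:,:,::-1])
plan(bw(.02,.075,.03+GO),Rdown(BY))
E
```

```text
clock: 38.2
position: [0.5923, -0.2221, 0.132]
tool_rot: [2.96, 1.04, 0.003]
force: [0.4, -1.4, -3.4]
grip_width: 0.0237
wrist chip board xy [-0.1224  0.1673] [ 2.3 11.7] relyaw -4.269999999999996 [0.0287 0.0299 0.0312] 18 [129. 129.]
wrist chip board xy [-0.1219  0.1392] [ 2.5 41.2] relyaw 0.030000000000001137 [0.0285 0.0297 0.0307] 68 [131. 164.]
wrist chip board xy [-0.1218  0.0995] [ 2.2 35.4] relyaw -0.1699999999999946 [0.0288 0.0298 0.0307] 57 [136. 214.]
wrist chip board xy [-0.1221  0.0581] [ 2.5 44.3] relyaw 0.730000000000004 [0.0287 0.0297 0.0308] 78 [142. 263.]
wrist chip board xy [-0.0488  0.0497] [17.7 39.2] relyaw -14.769999999999996 [0.0316 0.0356 0.0367] 1076 [226. 275.]
wrist chip board xy [-0.1219  0.0161] [ 1.8 36.2] relyaw 0.13000000000000256 [0.0291 0.0297 0.0307] 46 [150. 309.]
t 38.25 pos [ 0.5879 -0.2202  0.1229] w 0.0236 F [-4.3  1.9 -9.7]
shift first (cur axes) [0.0023 0.0036 0.057 ] dist 0.057
rot (tool) [-0.0071  0.0056 -0.0006]  shift after rot [0.0019 0.0032 0.057 ]
```

View pics/n.png

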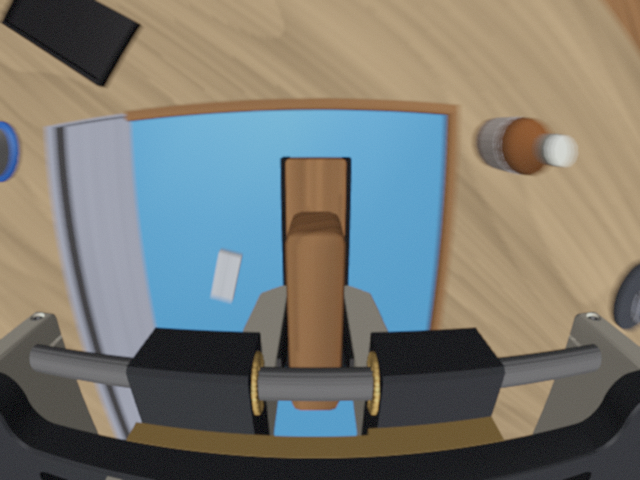

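```bash
python3 -m pendant '{"delta_rot":[[0,0,0],[0,0,0],[0,0,0],[0,0,0],[0,0,0]],"delta_pos":[[0.002,0.003,0.02],[0,0,0.02],[0,0,0.01],[0,0,0],[0,0,0]],"gripper":[1,1,1,1,1]}'; python3 -c "
from h import *
plan(bw(.02,.075,.03+GO),Rdown(BY))"
```

```text
clock: 38.88
position: [0.5946, -0.2228, 0.0815]
tool_rot: [2.961, 1.045, -0.001]
force: [0.1, -0.4, -2.0]
grip_width: 0.0237
t 38.88 pos [ 0.5946 -0.2228  0.0815] w 0.0237 F [ 0.1 -0.4 -2. ]
shift first (cur axes) [-0.0016 -0.003   0.0156] dist 0.016
rot (tool) [ 0.0013  0.0014 -0.0001]  shift after rot [-0.0016 -0.0029  0.0156]
```

```bash
python3 -m pendant '{"delta_rot":[[0,0,0],[0,0,0],[0,0,0],[0,0,0]],"delta_pos":[[-0.0015,0,0.008],[0,0,0.005],[0,0,0.002],[0,0,0]],"gripper":[1,1,1,1]}'; python3 -c "
from h import *
plan(bw(.02,.075,.03+GO),Rdown(BY))"
```

```text
clock: 39.38
position: [0.5929, -0.2237, 0.0668]
tool_rot: [2.962, 1.045, -0.003]
force: [-6.3, 0.3, 11.0]
grip_width: 0.0239
t 39.38 pos [ 0.5929 -0.2237  0.0668] w 0.0239 F [-6.3  0.3 11. ]
shift first (cur axes) [ 0.0003 -0.0026  0.0009] dist 0.003
rot (tool) [ 0.0003  0.0022 -0.0001]  shift after rot [ 0.0003 -0.0026  0.0009]
```

```bash
python3 -m pendant '{"delta_rot":[[0,0,0],[0,0,0],[0,0,0],[0,0,0],[0,0,0],[0,0,0],[0,0,0],[0,0,0],[0,0,0],[0,0,0],[0,0,0],[0,0,0],[0,0,0],[0,0,0]],"delta_pos":[[0,0,-0.0005],[0,-0.012,0],[0,-0.012,0],[0,-0.012,0],[0,-0.012,0],[0,-0.012,0],[0,-0.012,0],[0,-0.012,0],[0,-0.012,0],[0,-0.012,0],[0,-0.012,0],[0,-0.012,0],[0,-0.012,0],[0,0,0]],"gripper":[1,1,1,1,1,1,1,1,1,1,1,1,1,1]}'; python3 - <<'E'
from h import *
plan(bw(-.13,.075,.03+GO),Rdown(BY)); print(tob(env.sense()["position"]))
c=optics.read_camera("wrist");d=optics.read_camera("side"); cv2.imwrite("pics/o.png",np.hstack([cv2.resize(c["pixels"][:,:,::-1],(400,300)),cv2.resize(d["pixels"][220:400,180:430,::-1],(400,300))]))
E
```

```text
clock: 41.12
position: [0.5023, -0.1105, 0.0668]
tool_rot: [2.961, 1.046, -0.002]
force: [-0.6, 1.7, 12.6]
grip_width: 0.0236
t 41.12 pos [ 0.5023 -0.1105  0.0668] w 0.0236 F [-0.6  1.7 12.6]
shift first (cur axes) [-0.0003 -0.0076  0.0009] dist 0.008
rot (tool) [0.0006 0.0013 0.0004]  shift after rot [-0.0003 -0.0076  0.0009]
[-0.12238969  0.07525743]
```

View pics/o.png

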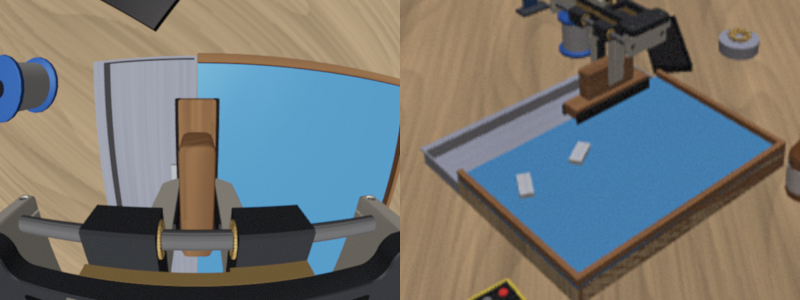

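```bash
python3 -m pendant '{"delta_rot":[[0,0,0],[0,0,0],[0,0,0]],"delta_pos":[[0,-0.008,0],[0,-0.008,0],[0,0,0]],"gripper":[1,1,1]}'; python3 -m pendant '{"delta_rot":[[0,0,0],[0,0,0],[0,0,0]],"delta_pos":[[0,0,-0.03],[0,0,-0.03],[0,0,0]],"gripper":[1,1,1]}'; python3 - <<'E'
from h import *
plan(bw(.02,-.036,.125),Rdown(BY)); 
chips("side"); c=optics.read_camera("wrist");d=optics.read_camera("side"); cv2.imwrite("pics/p.png",np.hstack([cv2.resize(c["pixels"][:,:,::-1],(400,300)),cv2.resize(d["pixels"][220:400,180:430,::-1],(400,300))]))
E
```

```text
clock: 41.6
position: [0.4925, -0.0984, 0.0667]
tool_rot: [2.961, 1.045, -0.001]
force: [1.8, 0.1, 9.6]
grip_width: 0.0237
clock: 41.98
position: [0.4924, -0.0984, 0.1269]
tool_rot: [2.961, 1.045, -0.001]
force: [-0.3, 0.5, -2.9]
grip_width: 0.0242
t 41.98 pos [ 0.4924 -0.0984  0.1269] w 0.0242 F [-0.3  0.5 -2.9]
shift first (cur axes) [-0.1112  0.158   0.0021] dist 0.193
rot (tool) [0.001  0.0011 0.0001]  shift after rot [-0.1112  0.158   0.0019]
side chip board xy [-0.0496 -0.0346] [17.7 43. ] relyaw 34.330000000000005 [0.035  0.0372 0.0392] 91 [292. 310.]
side chip board xy [-0.044  -0.1297] [16.9 41.1] relyaw -119.27000000000001 [0.0354 0.037  0.0389] 105 [258. 330.]
```

View pics/p.png

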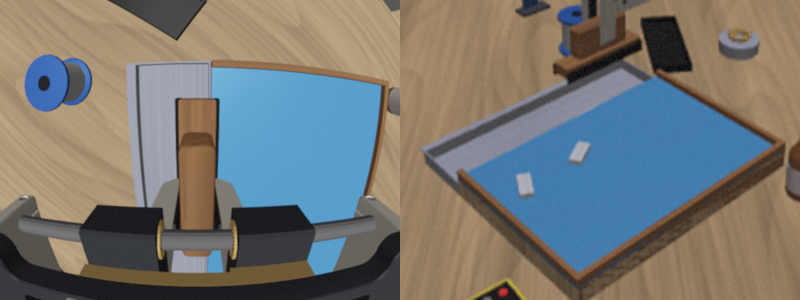

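```bash
python3 -m pendant '{"delta_rot":[[0,0,0],[0,0,0],[0,0,0],[0,0,0],[0,0,0],[0,0,0],[0,0,0]],"delta_pos":[[-0.0278,0.0395,0],[-0.0278,0.0395,0],[-0.0278,0.0395,0],[-0.0278,0.0395,0],[0,0,0.025],[0,0,0.025],[0,0,0]],"gripper":[1,1,1,1,1,1,1]}'; python3 - <<'E'
from h import *
plan(bw(.02,-.036,.0668),Rdown(BY)); 
c=optics.read_camera("wrist");d=optics.read_camera("side"); cv2.imwrite("pics/q.png",np.hstack([cv2.resize(c["pixels"][:,:,::-1],(400,300)),cv2.resize(d["pixels"][220:400,180:430,::-1],(400,300))]))
E
```

```text
clock: 43.0
position: [0.5034, -0.2906, 0.0734]
tool_rot: [-2.959, -1.044, 0.008]
force: [-0.0, 0.6, -2.6]
grip_width: 0.0236
t 43.0 pos [ 0.5034 -0.2906  0.0734] w 0.0236 F [-0.   0.6 -2.6]
shift first (cur axes) [0.0009 0.0015 0.0066] dist 0.007
rot (tool) [-0.0056  0.0036 -0.0003]  shift after rot [0.0009 0.0015 0.0066]
```

View pics/q.png

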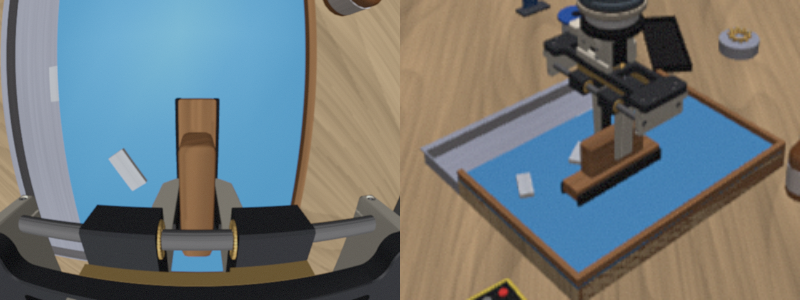

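Chip 1 lies in the tray (wrist half-scale px ~(54,83)); the second is in front of the scraper at (127,170).

```bash
python3 -m pendant '{"delta_rot":[[0,0,0],[0,0,0],[0,0,0],[0,0,0],[0,0,0],[0,0,0],[0,0,0],[0,0,0],[0,0,0],[0,0,0],[0,0,0],[0,0,0],[0,0,0],[0,0,0],[0,0,0],[0,0,0],[0,0,0],[0,0,0]],"delta_pos":[[0,0,0.004],[0,0,0.002],[0,0,0],[0,-0.012,0],[0,-0.012,0],[0,-0.012,0],[0,-0.012,0],[0,-0.012,0],[0,-0.012,0],[0,-0.012,0],[0,-0.012,0],[0,-0.012,0],[0,-0.012,0],[0,-0.012,0],[0,-0.012,0],[0,-0.008,0],[0,-0.006,0],[0,0,0]],"gripper":[1,1,1,1,1,1,1,1,1,1,1,1,1,1,1,1,1,1]}';python3 - <<'E'
from h import *
plan(bw(-.137,-.036,.0668),Rdown(BY)); print(tob(env.sense()["position"]))
c=optics.read_camera("wrist");d=optics.read_camera("side"); cv2.imwrite("pics/r.png",np.hstack([cv2.resize(c["pixels"][:,:,::-1],(400,300)),cv2.resize(d["pixels"][220:400,180:430,::-1],(400,300))]))
E
```

```text
clock: 45.35
position: [0.4058, -0.1686, 0.0704]
tool_rot: [2.962, 1.045, -0.003]
force: [0.9, -0.0, -3.0]
grip_width: 0.0238
t 45.35 pos [ 0.4058 -0.1686  0.0704] w 0.0238 F [ 0.9 -0.  -3. ]
shift first (cur axes) [0.0003 0.0007 0.0036] dist 0.004
rot (tool) [0.0002 0.002  0.0001]  shift after rot [0.0003 0.0007 0.0036]
[-0.13769703 -0.03627196]
```

View pics/r.png

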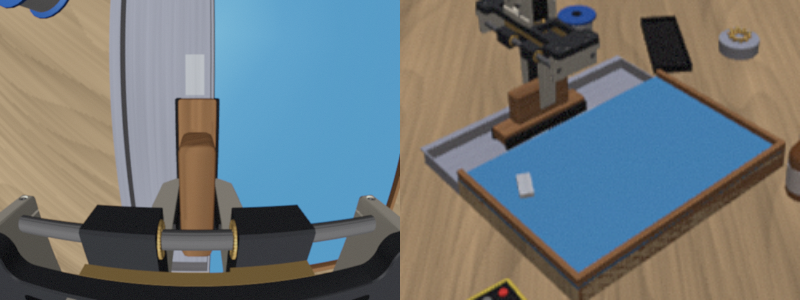

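```bash
python3 -m pendant '{"delta_rot":[[0,0,0],[0,0,0],[0,0,0]],"delta_pos":[[0,0,-0.03],[0,0,-0.025],[0,0,0]],"gripper":[1,1,1]}'; python3 - <<'E'
from h import *
plan(bw(.02,-.096,.125),Rdown(BY)); 
chips("side"); chips("top"); d=optics.read_camera("side"); c=optics.read_camera("top"); cv2.imwrite("pics/s.png",np.hstack([cv2.resize(c["pixels"][150:345,270:480,::-1],(400,360)),cv2.resize(d["pixels"][220:400,180:430,::-1],(400,360))]))
E
```

```text
clock: 45.82
position: [0.407, -0.1693, 0.1264]
tool_rot: [2.96, 1.044, 0.001]
force: [0.2, -0.5, -2.6]
grip_width: 0.0241
t 45.83 pos [ 0.407  -0.1693  0.1264] w 0.0241 F [ 0.2 -0.5 -2.6]
shift first (cur axes) [-0.0601  0.1564  0.002 ] dist 0.168
rot (tool) [ 0.0033  0.0007 -0.0003]  shift after rot [-0.0602  0.1564  0.0014]
side chip board xy [-0.0454 -0.1287] [17.1 40.6] relyaw -119.47 [0.035  0.037  0.0392] 105 [258. 330.]
top chip board xy [-0.046 -0.129] [16.6 36.2] relyaw -118.37 [0.0315 0.0358 0.0399] 79 [406. 289.]
```

View pics/s.png

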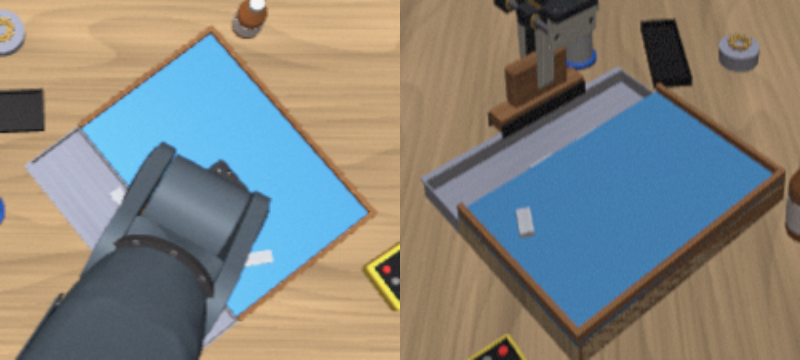

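```bash
python3 -m pendant '{"delta_rot":[[0,0,0],[0,0,0],[0,0,0],[0,0,0],[0,0,0],[0,0,0],[0,0,0]],"delta_pos":[[-0.015,0.0391,0],[-0.015,0.0391,0],[-0.015,0.0391,0],[-0.015,0.0391,0],[0,0,0.025],[0,0,0.025],[0,0,0]],"gripper":[1,1,1,1,1,1,1]}'; python3 - <<'E'
from h import *
plan(bw(.02,-.096,.0668),Rdown(BY)); 
c=optics.read_camera("wrist");d=optics.read_camera("side"); cv2.imwrite("pics/t.png",np.hstack([cv2.resize(c["pixels"][:,:,::-1],(400,300)),cv2.resize(d["pixels"][220:400,180:430,::-1],(400,300))]))
E
```

```text
clock: 46.9
position: [0.4561, -0.3272, 0.073]
tool_rot: [-2.959, -1.044, 0.007]
force: [-0.2, 0.8, -2.5]
grip_width: 0.0241
t 46.9 pos [ 0.4561 -0.3272  0.073 ] w 0.0241 F [-0.2  0.8 -2.5]
shift first (cur axes) [0.0007 0.0027 0.0062] dist 0.007
rot (tool) [-0.0048  0.0029 -0.0003]  shift after rot [0.0007 0.0026 0.0062]
```

View pics/t.png

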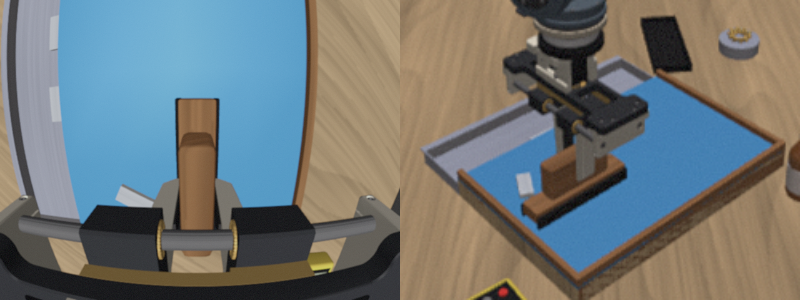

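Two chips seen in the tray (px ~(54,32), (55,103)); the third at (135,197) ahead of the scraper.

```bash
python3 -m pendant '{"delta_rot":[[0,0,0],[0,0,0],[0,0,0],[0,0,0],[0,0,0],[0,0,0],[0,0,0],[0,0,0],[0,0,0],[0,0,0],[0,0,0],[0,0,0],[0,0,0],[0,0,0],[0,0,0],[0,0,0],[0,0,0],[0,0,0]],"delta_pos":[[0,0,0.005],[0,0,0.003],[0,0,0],[0,-0.012,0],[0,-0.012,0],[0,-0.012,0],[0,-0.012,0],[0,-0.012,0],[0,-0.012,0],[0,-0.012,0],[0,-0.012,0],[0,-0.012,0],[0,-0.012,0],[0,-0.012,0],[0,-0.012,0],[0,-0.008,0],[0,-0.006,0],[0,0,0]],"gripper":[1,1,1,1,1,1,1,1,1,1,1,1,1,1,1,1,1,1]}';python3 -m pendant '{"delta_rot":[[0,0,0],[0,0,0],[0,0,0],[0,0,0]],"delta_pos":[[0,0,-0.03],[0,0,-0.05],[0,0,-0.03],[0,0,0]],"gripper":[1,1,1,1]}'; python3 - <<'E'
from h import *
plan([.608,.092,.18],Rdown(93.5)); 
chips("side"); chips("top"); c=optics.read_camera("wrist"); d=optics.read_camera("side"); cv2.imwrite("pics/u.png",np.hstack([cv2.resize(c["pixels"][:,:,::-1],(400,300)),cv2.resize(d["pixels"][220:400,180:430,::-1],(400,300))]))
E
```

```text
clock: 49.25
position: [0.3581, -0.205, 0.0675]
tool_rot: [2.962, 1.045, -0.003]
force: [0.3, -0.4, -2.3]
grip_width: 0.0239
clock: 49.75
position: [0.3594, -0.2058, 0.1791]
tool_rot: [2.958, 1.044, 0.001]
force: [-0.2, -0.2, -3.0]
grip_width: 0.0231
t 49.75 pos [ 0.3594 -0.2058  0.1791] w 0.0231 F [-0.2 -0.2 -3. ]
shift first (cur axes) [ 0.3804 -0.0759 -0.0016] dist 0.388
rot (tool) [ 0.0037  0.0029 -0.9536]  shift after rot [ 0.2821  0.2663 -0.0009]
```

View pics/u.png

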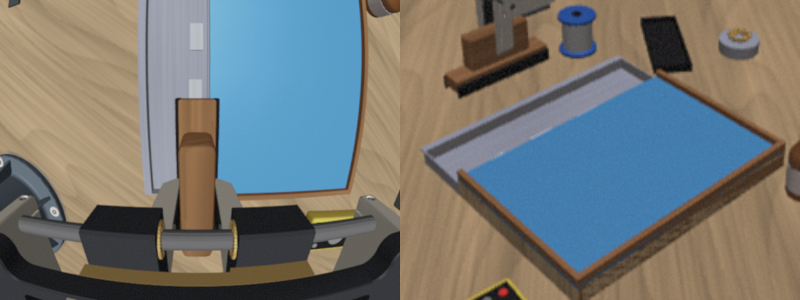

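```bash
python3 -m pendant '{"delta_rot":[[0,0,0],[0,0,0],[0,0,0],[0,0,0],[0,0,0],[0,0,0],[0,0,0],[0,0,0],[0,0,-0.159],[0,0,-0.159],[0,0,-0.159],[0,0,-0.159],[0,0,-0.159],[0,0,-0.159],[0,0,0],[0,0,0]],"delta_pos":[[0.0476,-0.0095,-0.0002],[0.0476,-0.0095,-0.0002],[0.0476,-0.0095,-0.0002],[0.0476,-0.0095,-0.0002],[0.0476,-0.0095,-0.0002],[0.0476,-0.0095,-0.0002],[0.0476,-0.0095,-0.0002],[0.0476,-0.0095,-0.0002],[0,0,0],[0,0,0],[0,0,0],[0,0,0],[0,0,0],[0,0,0],[0,0,0],[0,0,0.05]],"gripper":[1,1,1,1,1,1,1,1,1,1,1,1,1,1,1,1]}';python3 -m pendant '{"delta_rot":[[0,0,0]],"delta_pos":[[0,0,0]],"gripper":[1]}'; python3 - <<'E'
from h import *
plan([.608,.092,.0415],Rdown(93.5)); 
for n in ["side","top"]:
    c=optics.read_camera(n); P,v,u=pts(c,np.ones((480,640),bool)); rgb=c["pixels"][v,u].astype(int)
    b=tob(P); m=(b[:,0]<-.127)&(b[:,0]>-.212)&(abs(b[:,1])<.182)&(P[:,2]<.03)&(rgb.min(1)>185)
    for r in rects(P,v,u,m,8): print(n,"traychip",tob(np.array(r[0])/1000).round(3),r[1],r[3],r[4],r[5])
    if n=="side": d=c
c=optics.read_camera("wrist"); t=optics.read_camera("top"); cv2.imwrite("pics/v.png",np.hstack([cv2.resize(c["pixels"][:,:,::-1],(400,300)),cv2.resize(t["pixels"][140:350,230:480,::-1],(400,300))]))
queue("top")
E
```

```text
clock: 51.95
position: [0.6092, 0.0932, 0.1299]
tool_rot: [2.154, 2.281, 0.004]
force: [0.8, -0.2, -2.4]
grip_width: 0.0234
clock: 52.08
position: [0.6047, 0.0929, 0.1246]
tool_rot: [-2.152, -2.281, 0.012]
force: [-0.9, 0.2, -1.1]
grip_width: 0.024
t 52.08 pos [0.6047 0.0929 0.1246] w 0.024 F [-0.9  0.2 -1.1]
shift first (cur axes) [-0.0009  0.004   0.0831] dist 0.083
rot (tool) [-0.0093  0.0014 -0.0028]  shift after rot [-0.0011  0.0032  0.0831]
top traychip [-0.139  0.056] [21.4 42.6] [0.0009 0.0073 0.0112] 110 [334. 258.]
top traychip [-0.142 -0.028] [21.2 41.1] [0.0026 0.0074 0.0112] 107 [352. 282.]
top traychip [-0.132 -0.121] [ 8.1 38.5] [0.0112 0.0187 0.0234] 34 [377. 307.]
top bar [370.4  -1.9] [19.7 73. ] -0.4 [0.0742 0.0786 0.0826] 194 [102. 191.]
top bar [280.8  -1.7] [18.6 70.9] -0.1 [0.0743 0.0787 0.0817] 203 [119. 218.]
top bar [190.6  -1.3] [19.3 71.3] -0.4 [0.0735 0.0784 0.0826] 217 [136. 246.]
top yel [237.7  -0.9] [ 60.1 182. ] 0.0 [0.0416 0.0452 0.0485] 941 [135. 236.]
top red [370.7 -18.5] [27.  88.1] -2.4 [0.0418 0.0452 0.0483] 255 [114. 192.]
top red [371.  21.] [16.  87.1] 0.9 [0.0421 0.0455 0.0487] 145 [101. 201.]
```

View pics/v.png

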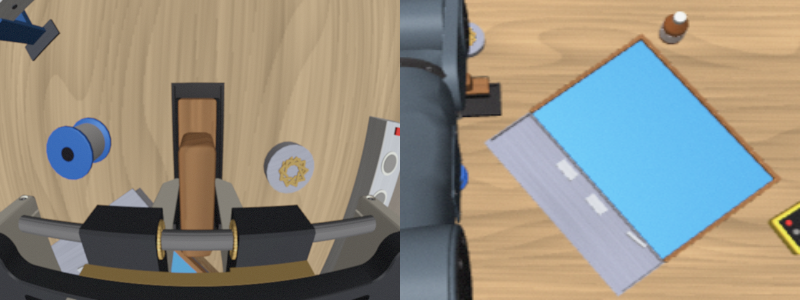

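```bash
python3 -m pendant '{"delta_rot":[[0,0,0],[0,0,0],[0,0,0],[0,0,0]],"delta_pos":[[0,0,0.03],[0,0,0.03],[0,0,0],[0,0,0]],"gripper":[1,1,1,1]}'; python3 - <<'E'
from h import *
plan([.608,.092,.0415],Rdown(93.5)); 
c=optics.read_camera("wrist"); P,v,u=wpts(c); rgb=c["pixels"][v,u].astype(int)
near=np.hypot(P[:,0]-.607,P[:,1]-.087)<.11
for lab,m in [("rim",near&(P[:,2]>.009)&(P[:,2]<.018)&(rgb.max(1)<70)),("fl",near&(P[:,2]>.002)&(P[:,2]<.018)&(rgb.max(1)<70))]:
    for r in rects(P,v,u,m,30): print(lab,*r)
cv2.imwrite("pics/w.png",c["pixels"][:,:,::-1])
E
```

```text
clock: 52.82
position: [0.608, 0.0931, 0.07]
tool_rot: [2.151, 2.287, -0.0]
force: [0.0, 0.9, -2.8]
grip_width: 0.0239
t 52.83 pos [0.608  0.0931 0.07  ] w 0.0239 F [ 0.   0.9 -2.8]
shift first (cur axes) [-0.001  -0.0001  0.0285] dist 0.029
rot (tool) [0.0008 0.0012 0.0002]  shift after rot [-0.0011 -0.0001  0.0285]
rim [606.  125.5] [62.4 99. ] -86.4 [0.0109 0.0136 0.0147] 2229 [315. 194.]
fl [606.1 124.1] [ 62.4 101.8] -86.4 [0.0027 0.0042 0.0143] 6386 [314. 192.]
```

View pics/w.png

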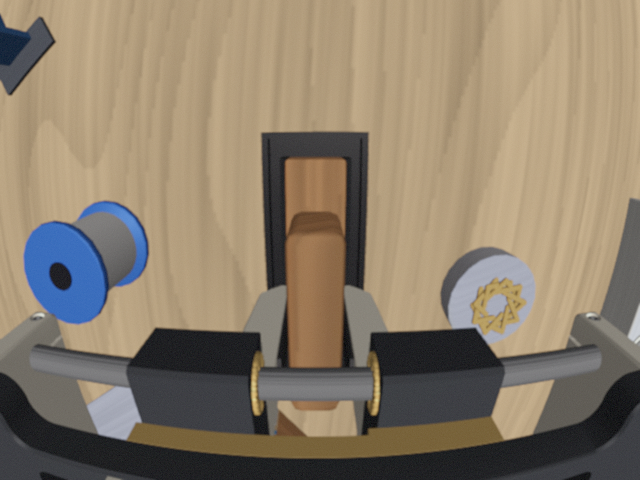

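```bash
python3 -m pendant '{"delta_rot":[[0,0,0],[0,0,0],[0,0,0],[0,0,0]],"delta_pos":[[-0.001,0,0.015],[0,0,0.008],[0,0,0.004],[0,0,0]],"gripper":[1,1,1,1]}'; python3 -c "
from h import *
plan([.608,.092,.0409],Rdown(93.5))"
```

```text
clock: 53.38
position: [0.6071, 0.092, 0.0412]
tool_rot: [-2.152, -2.289, 0.003]
force: [-0.1, 0.9, -1.8]
grip_width: 0.0238
t 53.38 pos [0.6071 0.092  0.0412] w 0.0238 F [-0.1  0.9 -1.8]
shift first (cur axes) [-0.      0.0009  0.0003] dist 0.001
rot (tool) [-0.0017  0.0013  0.0004]  shift after rot [-0.      0.0009  0.0003]
```

```bash
python3 -m pendant '{"delta_rot":[[0,0,0],[0,0,0]],"delta_pos":[[0,0,0.001],[0,0,0]],"gripper":[1,1]}'; python3 -m pendant '{"delta_rot":[[0,0,0],[0,0,0],[0,0,0],[0,0,0],[0,0,0],[0,0,0],[0,0,0],[0,0,0],[0,0,0]],"delta_pos":[[0,0,0],[0,0,0],[0,0,0],[0,0,0],[0,0,-0.02],[0,0,-0.04],[0,0,-0.05],[0,0,-0.05],[0,0,0]],"gripper":[0,0,0,0,0,0,0,0,0]}'; python3 - <<'E'
from h import *
plan([.45,-.05,.3],Rdown(93.5))
c=optics.read_camera("wrist"); P,v,u=wpts(c); rgb=c["pixels"][v,u].astype(int)
near=np.hypot(P[:,0]-.607,P[:,1]-.087)<.11
for lab,m in [("rib",near&(P[:,2]>.064)&(P[:,2]<.08)),("rim",near&(P[:,2]>.009)&(P[:,2]<.018)&(rgb.max(1)<70)),("base",near&(P[:,2]>.022)&(P[:,2]<.032)&(rgb.max(1)>70))]:
    for r in rects(P,v,u,m,30): print(lab,*r)
E
```

```text
clock: 53.62
position: [0.6072, 0.092, 0.0408]
tool_rot: [2.152, 2.289, -0.003]
force: [-3.1, -0.4, 5.4]
grip_width: 0.0235
clock: 54.75
position: [0.6092, 0.0924, 0.2058]
tool_rot: [2.148, 2.285, 0.007]
force: [0.3, 0.4, -0.5]
grip_width: 0.0463
t 54.75 pos [0.6092 0.0924 0.2058] w 0.0463 F [ 0.3  0.4 -0.5]
shift first (cur axes) [-0.1324 -0.167  -0.0952] dist 0.233
rot (tool) [0.0069 0.0012 0.0005]  shift after rot [-0.1324 -0.1676 -0.0942]
rib [607.6  91.9] [23.8 88.6] -87.2 [0.0681 0.0712 0.0726] 2820 [312. 229.]
rim [607.6  92.1] [ 61.2 164.4] -86.5 [0.0105 0.0134 0.0148] 1258 [309. 214.]
base [607.1  91.4] [ 30.7 139. ] -86.6 [0.0239 0.0255 0.0267] 1393 [312. 191.]
base [708.1  77.7] [17.  52.1] 82.4 [0.0223 0.0235 0.0265] 575 [413. 240.]
```

```bash
python3 -m pendant '{"delta_rot":[[0,0,0],[0,0,0],[0,0,0],[0,0,0],[0,0,0],[0,0,0],[0,0,0]],"delta_pos":[[-0.0463,-0.0345,-0.016],[-0.0463,-0.0345,-0.016],[-0.0463,-0.0345,-0.016],[-0.0463,-0.0345,-0.016],[-0.0463,-0.0345,-0.016],[-0.0463,-0.0345,-0.016],[0,0,0]],"gripper":[0,0,0,0,0,0,0]}'; python3 - <<'E'
from h import *
c=optics.read_camera("wrist"); P,v,u=wpts(c); rgb=c["pixels"][v,u].astype(int)
b=tob(P); m=(b[:,0]<-.126)&(b[:,0]>-.216)&(abs(b[:,1])<.182)&(P[:,2]<.035)&(P[:,2]>.0045)&(rgb.min(1)>150)
for r in rects(P,v,u,m,20): print("traychip",tob(np.array(r[0])/1000).round(3),r[1],r[2]-BY,r[3],r[4],r[5])
cv2.imwrite("pics/x.png",c["pixels"][:,:,::-1])
for d in optics.landmark_of("wrist","chip0_mid")+optics.landmark_of("wrist","tray_floor"): 
    p=world(c,d["location"]); print(d["conf"],tob(p),p[2])
queue("side"); queue("top")
for n in ["side"]:
    c=optics.read_camera(n)
    for t in ["spool","tip_cleaner","screwdriver","flux","meter"]:
        for d in optics.landmark_of(n,t)[:1]: print(n,t,round(d["conf"],2),world(c,d["location"]).round(3))
E
```

```text
clock: 55.68
position: [0.4163, -0.2, 0.2973]
tool_rot: [2.157, 2.284, -0.004]
force: [-0.3, 0.0, 0.6]
grip_width: 0.0464
traychip [-0.215  0.084] [  3.5 195.2] -0.269999999999996 [0.0184 0.0198 0.0212] 348 [355.  64.]
traychip [-0.14   0.054] [18.8 40.5] 0.8300000000000054 [0.0062 0.0077 0.009 ] 476 [367. 129.]
traychip [-0.215 -0.1  ] [ 2.4 16.4] 1.1300000000000026 [0.0187 0.0198 0.0207] 20 [228. 155.]
traychip [-0.142 -0.029] [19.2 41. ] -0.1699999999999946 [0.0062 0.0076 0.0091] 476 [311. 167.]
traychip [-0.215 -0.146] [ 2.9 71.9] 0.13000000000000256 [0.0182 0.0197 0.0209] 116 [199. 178.]
traychip [-0.132 -0.121] [ 6.3 39.7] 9.630000000000003 [0.0172 0.0195 0.0208] 158 [255. 218.]
0.46 [-0.12822235 -0.11824689] 0.010691281235019319
0.34 [-0.00175291 -0.00386736] 0.033313076239611564
0.65 [-0.1692979  -0.00445071] 0.0010580196564160598
side bar [367.8  -3. ] [23.6 73.3] 1.0 [0.0712 0.0776 0.081 ] 78 [338. 152.]
side bar [278.9  -4.1] [26.1 74. ] 4.6 [0.0706 0.0771 0.081 ] 80 [317. 155.]
side bar [190.2  -3.4] [23.5 71.5] -4.6 [0.0706 0.0773 0.0807] 91 [295. 158.]
side yel [235.5  -3. ] [ 62.9 179. ] 1.3 [0.0441 0.046  0.0477] 197 [307. 166.]
side red [368.7  -2.1] [62.2 85.2] 6.4 [0.0436 0.0459 0.0481] 92 [339. 161.]
top bar [369.1  -1.8] [18.9 70.7] -0.3 [0.0731 0.0789 0.0822] 193 [102. 191.]
top bar [280.   -1.5] [19.4 71.3] -0.3 [0.0735 0.0787 0.0815] 206 [119. 218.]
top bar [190.9  -1.7] [19.3 73.1] -0.7 [0.0742 0.0785 0.0817] 217 [136. 246.]
top yel [237.7  -0.8] [ 60.  182.7] -0.3 [0.0418 0.045  0.0484] 931 [135. 236.]
top red [371.2 -17.3] [28.2 87.7] -1.3 [0.0414 0.045  0.0484] 256 [114. 192.]
top red [370.5  20.4] [16.5 89. ] 0.6 [0.0418 0.0453 0.0481] 141 [101. 201.]
side spool 0.63 [ 0.46   0.093 -0.001]
side tip_cleaner 0.71 [0.732 0.076 0.005]
side screwdriver 0.66 [0.325 0.444 0.002]
side flux 0.67 [ 0.758 -0.294  0.004]
side meter 0.84 [ 0.39  -0.532 -0.001]
```

View pics/x.png

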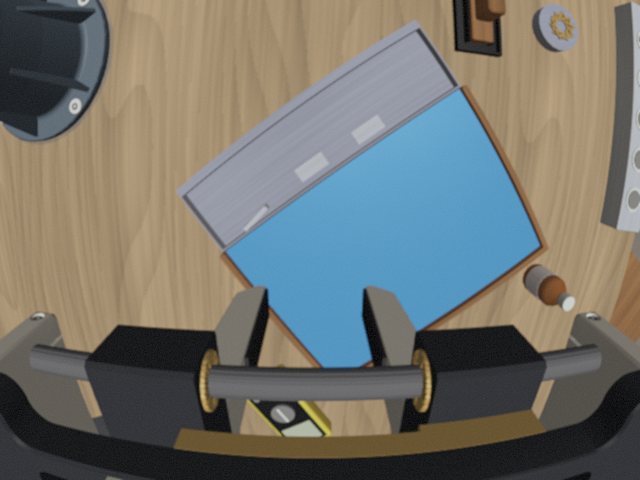

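```bash
python3 - <<'E'
from h import *
c=optics.read_camera("top");d=optics.read_camera("side")
cv2.imwrite("pics/y.png",np.hstack([cv2.resize(c["pixels"][165:265,80:160,::-1],(400,500),interpolation=cv2.INTER_CUBIC),cv2.resize(d["pixels"][130:190,280:370,::-1],(400,500),interpolation=cv2.INTER_CUBIC)]))
P,v,u=pts(c,np.ones((480,640),bool)); rgb=c["pixels"][v,u].astype(int); Q=(P-LO)@np.stack([xb,yb,zb],1)
m=(abs(Q[:,1])<.02)&(Q[:,0]>.3)&(Q[:,0]<.46)
r=m&(rgb[:,0]>130)&(rgb[:,1]<90)&(abs(Q[:,2]-.045)<.006); print("red x",np.percentile(Q[r,0],[1,50,99]))
r=m&(rgb[:,0]>120)&(rgb[:,1]>90)&(rgb[:,2]<80)&(Q[:,2]>.01); 
print("stop",np.percentile(Q[r,0],[1,50,99]),np.percentile(Q[r,2],[1,50,99]))
plan([.45,.30,.40],Rdown(LY))
E
```

```text
red x [0.32903506 0.36750176 0.41289134]
stop [0.30087063 0.32582161 0.42145158] [0.03880356 0.04431167 0.06378651]
t 56.33 pos [ 0.418  -0.1975  0.2969] w 0.0466 F [-0.5 -0.6  0.2]
shift first (cur axes) [ 0.4944  0.0626 -0.1038] dist 0.509
rot (tool) [-9.000e-04  1.900e-03  9.836e-01]  shift after rot [ 0.3262 -0.377  -0.1031]
```

View pics/y.png

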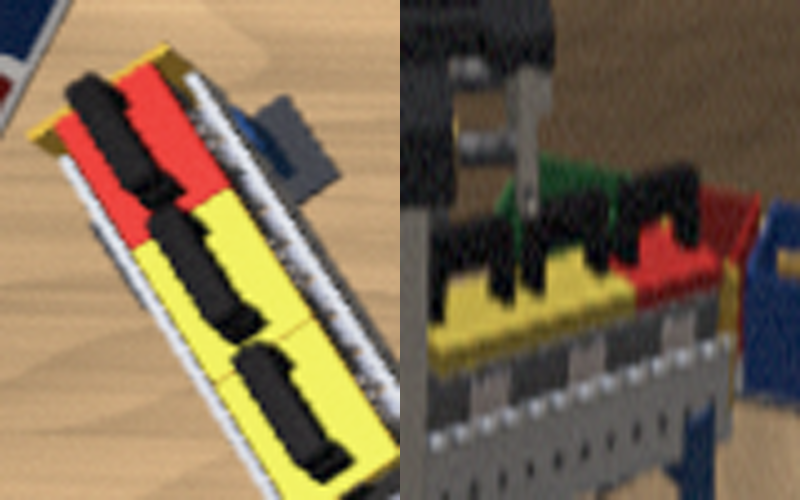

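```bash
python3 -c "
from workcell import env, order
print(order.sign_off(), env.sense()['clock'])"
```

```text
the job is handed in; nothing more can be done
the job is handed in; nothing more can be done
```

I put the red case and then the two yellow ones onto the rollers. I then pushed the three offcuts into the tray with three scraper strokes, put the scraper back in its rest, and handed the job in at about 57 s.

What the last checks showed:

- **Cases:** all three are lengthwise and touching each other, with red against the stop. I measured bed x of about 0.370, 0.281 and 0.191 m. That is 4–5 mm short of the nominal places but within the 12 mm allowed. The pictures show red touching the stop, so I put the difference down to my estimate of the lane origin.
- **Scraper:** upright, within about 1 mm of the centre of its rest.
- **Offcuts:** the board is clear and all three are in the tray. The third stands on its long edge near the board-side wall. Its height is well inside the limit. Its x is about +0.039 m against a limit of 0.046 m.
- **Second stroke:** the scraper ran about 3 mm above the mat, and the offcut still went over the edge.
- **Bystanders:** within about 5 mm of their first measured positions, which is about as good as the measurement gets.

I saw no case knocked aside during the run.

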